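# Lap inspection windows on sawn amber slabs

### The job

Load every sawn amber slab on the bench into the wooden lapping jig, one lying flat in each lane, and lock them in by sliding the square-handled pin through both eyelets across the open end of the lanes until its handle comes up against the jig. Then take the lapping block and, longest slab first and shortest last, make one slow stroke along the top of each slab from its pinned end to its fence end, the pad covering the whole length, held pressed down steadily so that the sprung pad stays about half way in and never bottoms out. Finally stand the block upright on its cork mat again, leaving the slabs and the pin in the jig and not knocking over the bottle or the cup.

Things in the scene. Friction and masses are not known exactly. Their poses are not given: they have to be found in the camera images.
- jig: fixed wooden lapping jig, 137 (x) x 178 (y) mm; origin: centre of its underside, x away from the robot, y left. Bed 12 mm high with three lanes along x, middles at y = -58, 0, +58 mm, each 38 wide, from x = -53 (open end, nearest the robot) to the fence at x = +53. Between lanes: ribs 20 wide, tops at z = 24; side cheeks |y| = 77 to 89, tops at 24; fence top at 28
- eyelet_left (a point): centre of the left steel eyelet's hole: a ring in front of the jig's left cheek, hole 14 mm, outside 22 mm, 12 mm long along the jig's y; it lies at x = -60, y = +83, z = 26 mm in the jig
- eyelet_right (a point): the same of the right eyelet, at x = -60, y = -83, z = 26 mm in the jig; both holes are on one line along the jig's y
- jig_fence (a point): middle of the top of the jig fence's inner face (x = 53 mm, z = 28 mm in the jig)
- slab_long: the longest sawn amber slab, 96 long (its x axis) x 30 wide x 26 high, edges rounded 4 mm; amber-brown with darker rind patches on its sides; origin: centre of its underside, z up; loose, may be absent; lies on the bench at the left with its long axis roughly along the robot's x
- slab_mid: the middle-sized sawn amber slab, 78 long (its x axis) x 30 wide x 26 high, edges rounded 4 mm; amber-brown with darker rind patches on its sides; origin: centre of its underside, z up; loose, may be absent; lies on the bench at the left with its long axis roughly along the robot's x
- slab_short: the shortest sawn amber slab, 60 long (its x axis) x 30 wide x 26 high, edges rounded 4 mm; amber-brown with darker rind patches on its sides; origin: centre of its underside, z up; loose, may be absent; lies on the bench at the left with its long axis roughly along the robot's x
- pin: loose locking pin on the bench: dark square steel handle 22 x 60 (y) x 22 mm with a level steel rod, 8 mm thick, 192 long (last 6 tapered), out of its -y end, pointing roughly to the robot's right; origin: centre of the handle's underside; rod axis 11 mm above. 0.16 kg, balances about 6 mm from its middle towards the rod. Goes in from the jig's left (+y) side
- pin_tip (a point): end of the pin's rod; 14 mm beyond the right eyelet when the handle meets the left one
- pin_shoulder (a point): middle of the handle's end face from which the rod comes out
- lapper: loose lapping block: grey housing 44 x 44 mm from 13 to 45 mm above its origin, square wooden handle post 24 x 24 mm from 45 to 95 mm; under it a dark steel pad 30 (x) x 36 (y) mm on a spring. Origin: middle of the pad's sole when the spring is at ease; z up. About 0.2 kg; it starts on the cork mat
- lap_pad (a joint): how far the sprung pad is pushed up into the lapping block: 0 at ease, 0.012 bottomed out; 0.7 N per mm; about 0.0025 under the block's own weight
- pad_sole (a point): middle of the pad's sole (moves with the pad)
- mat: fixed cork mat 100 x 100 x 3 mm at the right; origin: centre of its underside
- bottle: clear plastic bottle, 64 mm across, 190 high, standing; origin under its centre; leave standing
- cup: white cup, 72 mm across, 80 high, standing beyond the jig; origin under its centre; leave standing
Not all that is in view belongs to the job. Several things have the shape of the lapper; the one meant has the colours described above.

How it is judged:
By the outcome, as a careful person would: the job done as asked, in the order asked, and still so for the second after the job is handed in, with the robot touching nothing.
Of slab_long, slab_mid, slab_short only 2 to 3 are there at a start; the rules pass over those that are not, and their reading is None.
At some moment in a run one of slab_long, slab_mid, slab_short may be knocked a few centimetres aside while the robot is not near it.
It also fails if it takes over 210 s, if anything falls off the work surface, if the arm or the gripper's body presses on something with over 40 N, if the wrist force passes 120 N, or if a joint passes its speed limit or range.

### The arm

A 7-joint arm with a two-finger parallel gripper is mounted at the origin on the work surface. World frame = base frame: x ahead of the robot, y to its left, z up, the work surface at z = 0. Lengths are in m, angles in rad, forces in N, time in s.
With the tool pointing down it reaches from about 0.425 to 0.925 m from the base axis. Payload 6.8 kg.
Tool frame: the origin (TCP) lies between the finger pads; the fingertips stand r.tcp_to_tips ahead of it and the grasp point (between the pads) is the TCP (r.tcp_to_tips is the distance from the TCP to the fingertips, in m); z points along the fingers, y is the line along which they close (so a half turn about z gives the same grasp; the last joint's range is limited). The gripper opens to 85 mm and grips with 20 to 120 N. Pads are 22 mm wide; open, the fingers measure 114 mm over their backs; the gripper's body (76 mm by 85 mm) begins 54 mm behind the grasp point. The pads swing forward as they close: fully open they stand 13 mm farther back than shut.
Start: joints at [-1.334, 0.477, 0.022, 1.555, -0.011, 1.109, -0.083], TCP at [0.228, 0.635, 0.25] pointing down, gripper open.
Joint ranges: [-2.96, 2.96], [-0.34, 2.1], [-1.41, 1.46], [0.24, 2.44], [-1.37, 4.51], [0.17, 1.92], [-2.96, 2.96]. Speed limits (rad/s): [2.39, 2.39, 3.14, 3.14, 3.14, 3.14, 3.14].

### API

Orientations are given as a rotation vector (axis times angle).
In Python, from bench import r gives the robot as it stands.
- The arm moves only by the tool servo_tool, never from a script. Its argument "commands" is a list of rows, each a list of 2 entries, a list of its own where there are three numbers: the shift along the tool's x, y, z normalised to -1 to 1, where 1 is 250 mm, then the turn, a rotation vector about the tool's x, y, z normalised to -1 to 1, where 1 is 90 degrees. In form: [[[dx, dy, dz], [ax, ay, az]], ...]. A call has 1 to 20 rows; each row is the pose to reach, as a shift and turn from the pose commanded when the call began, along the tool's axes at that moment; what a row does not reach only later rows make up. A row lasts 1/10 s, in which the tool goes at most 50 mm and 8.59 degrees, less where a joint would pass 70% of its speed; a pose out of reach is approached as far as the arm can. A call with a number of a shift or a turn outside -1 to 1 is refused whole. A call with a gripper value outside its range is refused whole. "claw" is the closure, from 0 (fully open) to 1 (shut), set as the call begins (left out, the last holds). The fingers move at their own pace and stop on an object; "squeeze" is the grip in N (left out, the last holds). Time passes only in rows, so rows that repeat a pose let the fingers close. It gives the time, the measured TCP pose, the force, the opening and the grip force at its end, in the units of the state.
- r.get_obs(): the state, without advancing time (a new reading comes with each control period).
- r.grab_frame(name): name is "side" or "top"; returns (picture, depth): 420x560x3 uint8, red, green, blue; 420x560 float32, m along the optical axis (not along the pixel's ray), 0 where there is no reading.
- r.camera_model(name): a dict with "fx", "fy", "cx", "cy" (pixels), "extrinsics" (4x4, takes a point from camera to world coordinates). Camera axes: x right, y down, z forward; pixel columns grow to the right and rows downward; lengths in m; the calibration is good to about 2 mm. A picture is of the moment at which its call begins. camera_model takes no time and is no camera call.
- r.hand_in(): hands the job in; it is judged then, once.
Trained networks look in the newest picture that a camera, given by its name, has taken for a name from the list of things; names that differ only in an ending like _2 or _b are one class to them, and where a whole thing is asked for, a point or a joint stands for the part that bears it (a point fixed in the world has none). Each returns a list of dicts, best first, with "confidence" (0 to 1); they miss things now and then, are a little off and sometimes report something else, mostly with a low value. They report only what shows in the picture. A call takes as long as a camera call. They do not tell look-alikes from the thing itself.
- r.boxes_of(camera, target): "uv" ([column, row] in pixels, amid what is visible of it).
- r.mark_of(camera, target): "uv" ([column, row] in pixels: a listed point, or the origin of a listed thing).
The state is a dict: "clock": time; "joints": joint angles; "qvel": joint speeds; "tau": joint torques, N m; "tcp_pos": TCP position; "orientation": TCP orientation; "contact_force": force on the tool from outside, world axes, zero at the start; "moment": the same for the moment, N m; "grip_width": finger opening in m; "gripper_force": force on a finger pad.
Only numpy, scipy, OpenCV 4.12 (cv2) and the standard library are available. Lean on these libraries where they do the work, as an engineer would, in place of code of your own. Each camera call takes 0.05 s, during which the arm holds its last target. There are 200 camera calls.

## Working session

There is one attempt and no reset: what is moved stays moved. The work goes in short steps, Python scripts to look and compute and a tool call to move; the robot and the scene stay as the last step left them, time stands still between calls to the robot, and variables do not carry over. Pictures are saved under pics/ and viewed, at most 14 in all, crops included, and the job is handed in when it is done.

Besides the shell and the picture viewer there is one more tool, called after "Call:" by a JSON object that holds its "op" and its "data", one argument or row to a line. servo_tool: Moves the arm, as the interface text tells. Scaled input: -1 to 1 covers 250 mm each way for a shift and 90 degrees each way for a turn. Its arguments: {"type":"object","properties":{"commands":{"type":"array"},"claw":{"type":"number"},"squeeze":{"type":"number"}},"required":["commands"]}

```bash
ls; mkdir -p pics; cat > h.py <<'E'
import numpy as np,cv2
from bench import r
from scipy.spatial.transform import Rotation as R
def grab(c,name=None):
    p,d=r.grab_frame(c)
    if name: cv2.imwrite(f'pics/{name}.png',cv2.cvtColor(p,cv2.COLOR_RGB2BGR))
    return p,d
def cloud(c,d):
    m=r.camera_model(c);v,u=np.mgrid[:d.shape[0],:d.shape[1]]
    P=np.stack([(u-m['cx'])/m['fx']*d,(v-m['cy'])/m['fy']*d,d],-1)
    E=np.array(m['extrinsics']);W=P@E[:3,:3].T+E[:3,3];W[d==0]=np.nan;return W
def ray(c,uv,z):
    m=r.camera_model(c);E=np.array(m['extrinsics'])
    v=E[:3,:3]@np.array([(uv[0]-m['cx'])/m['fx'],(uv[1]-m['cy'])/m['fy'],1.])
    o=E[:3,3];return o+v*(z-o[2])/v[2]
def st():
    o=r.get_obs();print('t',round(o['clock'],2),'tcp',np.round(o['tcp_pos'],4),'ori',np.round(o['orientation'],3),'F',np.round(o['contact_force'],1),'w',round(o['grip_width'],4),'g',o['gripper_force']);return o
E
cat > a.py <<'E'
from h import *
np.set_printoptions(suppress=True,precision=3)
st();print(r.tcp_to_tips, R.from_rotvec(r.get_obs()['orientation']).as_matrix())
for c in ['top','side']:
    p,d=grab(c,c+'0');W=cloud(c,d);np.savez(c+'0.npz',p=p,d=d,W=W);print(c,np.array(r.camera_model(c)['extrinsics']))
    for n in 'jig eyelet_left eyelet_right jig_fence slab_long slab_mid slab_short pin pin_tip pin_shoulder lapper mat bottle cup'.split():
        for k,q in (r.mark_of(c,n) and [(0,x) for x in r.mark_of(c,n)[:3]] or []):
            u=np.array(q['uv']);i=np.clip(np.round(u).astype(int),0,[559,419]);print(n,np.round(u,1),round(q['confidence'],2),W[i[1],i[0]],ray(c,u,0))
E
python3 a.py
```

```text
pics
t 0.0 tcp [0.228 0.635 0.249] ori [-0.539 -3.095  0.003] F [-0.4 -0.1 -0.3] w 0.0854 g 0.0
0.019 [[-0.941  0.338 -0.   ]
 [ 0.338  0.941 -0.002]
 [-0.    -0.002 -1.   ]]
top [[ 0.006 -0.985  0.171  0.377]
 [-0.999 -0.012 -0.034 -0.042]
 [ 0.035 -0.17  -0.985  0.903]
 [ 0.     0.     0.     1.   ]]
jig [272.4 213. ] 0.7 [ 0.511 -0.055  0.015] [ 0.513 -0.056  0.   ]
eyelet_left [240.7 245.2] 0.74 [0.435 0.014 0.038] [0.437 0.017 0.   ]
eyelet_right [314.8 238.2] 0.58 [ 0.452 -0.151  0.038] [ 0.455 -0.155  0.   ]
jig_fence [270.  195.6] 0.83 [ 0.552 -0.05   0.012] [ 0.555 -0.05   0.   ]
slab_mid [119.1 195.2] 0.57 [0.547 0.293 0.028] [0.552 0.303 0.   ]
slab_short [383.5 239.7] 0.74 [ 0.447 -0.299  0.064] [ 0.453 -0.317  0.   ]
pin [126.9 264.4] 0.71 [0.392 0.266 0.021] [0.392 0.273 0.   ]
pin_tip [225.9 268.5] 0.95 [ 0.385  0.049 -0.   ] [0.384 0.049 0.   ]
pin_shoulder [144.  262.2] 0.86 [0.397 0.231 0.014] [0.397 0.235 0.   ]
lapper [429.  208.8] 0.84 [ 0.521 -0.415  0.035] [ 0.528 -0.43   0.   ]
lapper [383.6 296.5] 0.78 [ 0.327 -0.3    0.045] [ 0.323 -0.312  0.   ]
lapper [313
[... 1031 characters left out ...]

pin [271.3 270.8] 0.45 [ 0.45  -0.155  0.035] [ 0.461 -0.134  0.   ]
pin_tip [212.7 225.7] 0.81 [0.387 0.049 0.016] [0.39  0.063 0.   ]
pin_shoulder [194.9 179.9] 0.53 [0.409 0.244 0.002] [0.409 0.247 0.   ]
lapper [232.7 294.1] 0.85 [ 0.347 -0.176  0.047] [ 0.354 -0.149  0.   ]
lapper [375.9 365.8] 0.67 [ 0.529 -0.447  0.038] [ 0.544 -0.438  0.   ]
lapper [305.5 335.3] 0.66 [ 0.439 -0.331  0.045] [ 0.451 -0.314  0.   ]
bottle [388.1 262.3] 0.71 [ 0.69  -0.271  0.056] [ 0.724 -0.246  0.   ]
bottle [335.6 199.1] 0.22 [ 0.712 -0.027  0.026] [ 0.727 -0.007  0.   ]
cup [335.2 201.2] 0.81 [ 0.712 -0.025  0.016] [ 0.722 -0.014  0.   ]
cup [237.2 228.1] 0.71 [0.438 0.011 0.019] [0.443 0.025 0.   ]
```

View pics/top0.png

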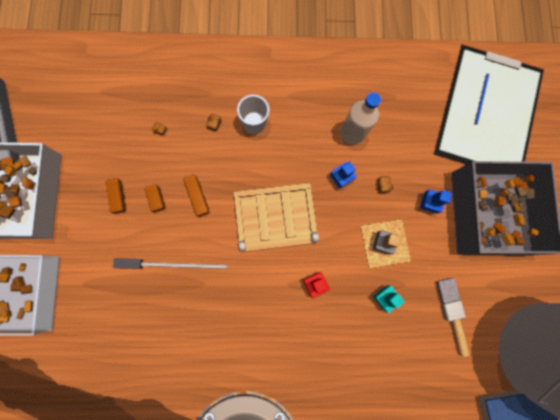

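View pics/side0.png

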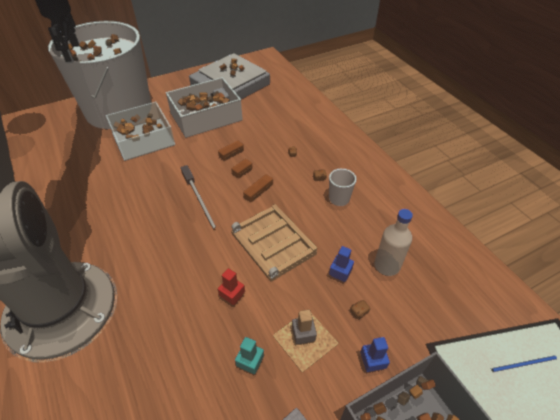

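The top picture shows three slabs: mid (116,195), short (155,197) and long (196,195). It also shows the pin from (128,264) to (227,267), the jig at (276,217), and the grey/wood lapper on the mat at (385,242). The red, blue and teal blocks are decoys. Next I'll fit the geometry.

```bash
cat > fit.py <<'E'
from h import *
import sys
np.set_printoptions(suppress=True,precision=4)
def rect(pts):
    (c,s,a)=cv2.minAreaRect((pts*1000).astype(np.float32)); 
    if s[0]<s[1]: s=(s[1],s[0]);a+=90
    a=(a+90)%180-90
    return np.array(c)/1000,np.array(s),a
def masks(p):
    h=cv2.cvtColor(p,cv2.COLOR_RGB2HSV).astype(int);return h
if __name__=='__main__':
  for c in ['top','side']:
    D=np.load(c+'0.npz');p,W=D['p'],D['W'];h=masks(p)
    X=W[...,0];Y=W[...,1];Z=W[...,2]
    tab=(X>.3)&(X<.7)&(Y<.35)&(Y>-.4)&(abs(Z)<.008);print(c,'table z',np.nanmedian(Z[tab]))
    m=((Z>.017)&(Z<.04)&(X>.47)&(X<.62)&(Y>.06)&(Y<.36)).astype(np.uint8)
    n,l,s,cc=cv2.connectedComponentsWithStats(m)
    for i in range(1,n):
        if s[i,4]>40: k=l==i;print(' slab',s[i,4],rect(W[k][:,:2]),np.median(W[k],0))
    m=((Z>.006)&(Z<.04)&(X>.35)&(X<.44)&(Y>.19)&(Y<.32))
    print(' handle',m.sum(),rect(W[m][:,:2]),np.nanmedian(Z[m]))
    m=((Z>.018)&(Z<.036)&(X>.40)&(X<.62)&(Y>-.18)&(Y<.05)&(h[...,1]>60))
    print(' jig',m.sum(),rect(W[m][:,:2]))
    m=((Z>.075)&(Z<.12)&(X>.40)&(X<.49)&(Y>-.36)&(Y<-.25))
    print(' post',m.sum(),rect(W[m][:,:2]),np.nanmedian(W[m],0))
    m=((Z>.035)&(Z<.06)&(X>.40)&(X<.49)&(Y>-.36)&(Y<-.25))
    print(' housing',m.sum(),rect(W[m][:,:2]))
    big=cv2.resize(p[180:290,90:430] if c=='top' else p[120:370,160:360],None,fx=2.3,fy=2.3,interpolation=cv2.INTER_CUBIC)
    cv2.imwrite(f'pics/{c}crop.png',big[...,::-1])
E
python3 fit.py
```

```text
top table z 0.0004440558287399088
 slab 556 (array([0.5509, 0.1217]), array([96.9948, 31.1035]), 21.707021713256836) [0.5493 0.1208 0.0262]
 slab 477 (array([0.5471, 0.3055]), array([77.3163, 31.0245]), 11.913996696472168) [0.5468 0.304  0.0261]
 slab 360 (array([0.5435, 0.2163]), array([61.4359, 31.3942]), 19.96650505065918) [0.5422 0.2151 0.026 ]
 handle 362 (array([0.3934, 0.2439]), array([106.6597,  21.8222]), 87.3692855834961) 0.021791749241759195
 jig 1741 (array([ 0.5027, -0.0621]), array([178.1893, 136.3698]), -82.45319509506226)
 post 162 (array([ 0.445 , -0.3109]), array([24.492, 23.971]), -15.948890686035156) [ 0.4444 -0.3086  0.0944]
 housing 239 (array([ 0.445 , -0.3112]), array([44.3779, 44.2526]), 72.87113189697266)
side table z 0.0010883432720670272
 slab 221 (array([0.547 , 0.3037]), array([78.0331, 34.1938]), 10.92879581451416) [0.5465 0.2989 0.0259]
 slab 184 (array([0.5434, 0.2137]), array([62.5561, 31.8281]), 16.611032485961914) [0.5417 0.2105 0.026 ]
 slab 319 (array([0.55  , 0.1185]), array([96.2375, 31.9179]), 22.648725509643555) [0.5481 0.1156 0.026 ]
 handle 185 (array([0.3939, 0.2428]), array([105.4095,  22.6345]), 89.4986801147461) 0.02177677678452239
 jig 1431 (array([ 0.5026, -0.0633]), array([180.3246, 136.4454]), -82.65877771377563)
 post 193 (array([ 0.4443, -0.3131]), array([25.1597, 23.7441]), 70.0323257446289) [ 0.4424 -0.3174  0.0949]
 housing 310 (array([ 0.4447, -0.3141]), array([44.5392, 42.826 ]), -17.504676818847656)
```

View pics/topcrop.png

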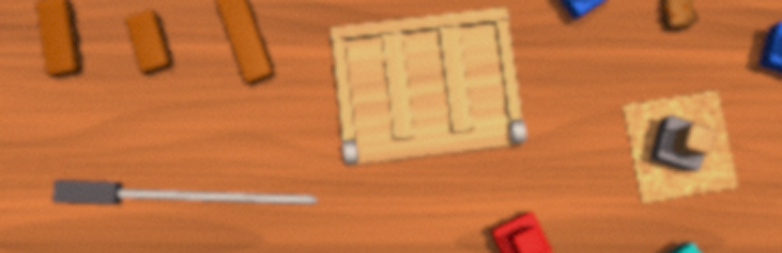

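```bash
cat > go.py <<'E'
# usage: go.py "x y z phi" ... (world target, phi = direction of tool y, deg; "j:" prefix = jig frame)
from h import *
import sys
JIG=np.array([.5026,-.0627,0]);JY=7.45
def w(s):
    j=s.startswith('j:');v=np.array(s.replace('j:','').split(),float)
    if j: v[:3]=JIG+R.from_euler('z',JY,degrees=True).apply(v[:3]);v[3]+=JY
    return v
def rot(phi): return R.from_euler('z',phi-90,degrees=True)*R.from_matrix(np.diag([-1,1,-1]))
if __name__=='__main__':
    o=st();print('tips',r.tcp_to_tips,'j',np.round(o['joints'],2))
    p0=np.array(o['tcp_pos']);R0=R.from_rotvec(o['orientation'])
    for s in sys.argv[1:]:
        v=w(s);d=R0.inv().apply(v[:3]-p0)/.25;a=(R0.inv()*rot(v[3])).as_rotvec()/(np.pi/2)
        print(s,np.round(v,4),'->',(np.round(d,4)+0).tolist(),(np.round(a,4)+0).tolist())
E
python3 go.py "0.5505 0.120 0.12 112" "0.5505 0.120 0.032 112"
```

```text
t 2.75 tcp [0.2282 0.6353 0.2503] ori [-0.539 -3.095  0.   ] F [-0.8  0.3 -0.6] w 0.0856 g 0.0
tips 0.019 j [-1.33  0.48  0.02  1.56 -0.01  1.11 -0.08]
0.5505 0.120 0.12 112 [  0.5505   0.12     0.12   112.    ] -> [-1.9102, -1.5039, 0.5211] [0.0, 0.0, -0.464]
0.5505 0.120 0.032 112 [5.505e-01 1.200e-01 3.200e-02 1.120e+02] -> [-1.9102, -1.5039, 0.8731] [0.0, 0.0, -0.464]
```

Call:
{"op": "servo_tool", "data": {
  "commands": [
    [[-0.955,-0.752,0.1],[0,0,-0.464]],
    [[-0.955,-0.752,0.1],[0,0,-0.464]],
    [[-0.955,-0.752,0.1],[0,0,-0.464]],
    [[-0.955,-0.752,0.1],[0,0,-0.464]],
    [[-0.955,-0.752,0.1],[0,0,-0.464]],
    [[-0.955,-0.752,0.1],[0,0,-0.464]],
    [[-0.955,-0.752,0.1],[0,0,-0.464]],
    [[-0.955,-0.752,0.1],[0,0,-0.464]],
    [[-0.955,-0.752,0.1],[0,0,-0.464]]
  ],
  "claw": 0.35,
  "squeeze": 30
}}

```text
clock: 3.65
tcp_pos: [0.3886, 0.379, 0.2256]
orientation: [-0.601, 3.083, 0.002]
contact_force: [-0.6, 0.4, -0.3]
grip_width: 0.0556
gripper_force: 0.0
```

```bash
python3 go.py "0.5505 0.120 0.12 112" "0.5505 0.120 0.032 112"
```

```text
t 3.65 tcp [0.3886 0.379  0.2256] ori [-6.010e-01  3.083e+00  2.000e-03] F [-0.6  0.4 -0.3] w 0.0556 g 0.0
tips 0.019 j [-0.85  0.29 -0.05  1.9   0.02  0.96  1.05]
0.5505 0.120 0.12 112 [  0.5505   0.12     0.12   112.    ] -> [-0.2106, -1.204, 0.421] [0.0007, 0.0002, 0.0008]
0.5505 0.120 0.032 112 [5.505e-01 1.200e-01 3.200e-02 1.120e+02] -> [-0.2105, -1.2044, 0.773] [0.0007, 0.0002, 0.0008]
```

Call:
{"op": "servo_tool", "data": {
  "commands": [
    [[-0.2,-1.0,0.3],[0,0,0]],
    [[-0.2,-1.0,0.3],[0,0,0]],
    [[-0.2,-1.0,0.3],[0,0,0]],
    [[-0.2,-1.0,0.3],[0,0,0]],
    [[-0.2,-1.0,0.3],[0,0,0]],
    [[-0.2,-1.0,0.3],[0,0,0]],
    [[-0.2,-1.0,0.3],[0,0,0]]
  ]
}}

```text
clock: 4.35
tcp_pos: [0.53, 0.1637, 0.1495]
orientation: [0.596, -3.084, 0.001]
contact_force: [-0.0, 0.8, -0.8]
grip_width: 0.0553
gripper_force: 0.0
```

```bash
python3 go.py "0.5505 0.120 0.08 112" "0.5505 0.120 0.032 112" "0.5505 0.120 0.1 112"
```

```text
t 4.35 tcp [0.53   0.1637 0.1495] ori [ 5.960e-01 -3.084e+00  1.000e-03] F [-0.   0.8 -0.8] w 0.0553 g 0.0
tips 0.019 j [-0.45  0.4   0.05  1.94 -0.03  0.8   1.57]
0.5505 0.120 0.08 112 [5.505e-01 1.200e-01 8.000e-02 1.120e+02] -> [-0.0112, -0.1926, 0.2781] [-0.0003, -0.0007, -0.0014]
0.5505 0.120 0.032 112 [5.505e-01 1.200e-01 3.200e-02 1.120e+02] -> [-0.0114, -0.1925, 0.4701] [-0.0003, -0.0007, -0.0014]
0.5505 0.120 0.1 112 [5.505e-01 1.200e-01 1.000e-01 1.120e+02] -> [-0.0111, -0.1926, 0.1981] [-0.0003, -0.0007, -0.0014]
```

Call:
{"op": "servo_tool", "data": {
  "commands": [
    [[-0.011,-0.193,0.15],[0,0,0]],
    [[-0.011,-0.193,0.278],[0,0,0]],
    [[-0.011,-0.193,0.36],[0,0,0]],
    [[-0.011,-0.193,0.43],[0,0,0]],
    [[-0.011,-0.193,0.47],[0,0,0]],
    [[-0.011,-0.193,0.47],[0,0,0]]
  ]
}}

```text
clock: 4.95
tcp_pos: [0.5488, 0.1235, 0.0319]
orientation: [0.605, -3.081, -0.002]
contact_force: [0.6, -0.4, 0.3]
grip_width: 0.0551
gripper_force: 0.0
```

Call:
{"op": "servo_tool", "data": {
  "commands": [
    [[0,0,0],[0,0,0]],
    [[0,0,0],[0,0,0]],
    [[0,0,0],[0,0,0]],
    [[0,0,0],[0,0,0]],
    [[0,0,0],[0,0,0]]
  ],
  "claw": 0.85
}}

```text
clock: 5.45
tcp_pos: [0.5508, 0.1217, 0.0341]
orientation: [-0.6, 3.082, 0.001]
contact_force: [-0.9, 2.2, 6.6]
grip_width: 0.0292
gripper_force: 31.0
```

```bash
python3 go.py "0.5505 0.120 0.10 112" "j:0.003 -0.058 0.10 90" "j:0.003 -0.058 0.045 90"  "j:0.003 0 0.10 90"
```

```text
t 5.45 tcp [0.5508 0.1217 0.0341] ori [-6.000e-01  3.082e+00  1.000e-03] F [-0.9  2.2  6.6] w 0.0292 g 30.957244634628296
tips 0.019 j [-0.36  0.59  0.05  1.98 -0.05  0.57  1.67]
0.5505 0.120 0.10 112 [5.505e-01 1.200e-01 1.000e-01 1.120e+02] -> [0.0031, -0.0059, -0.2638] [0.0003, 0.0015, 0.0002]
j:0.003 -0.058 0.10 90 [ 0.5131 -0.1198  0.1    97.45  ] -> [0.5015, -0.8391, -0.2654] [0.0005, 0.0015, 0.1619]
j:0.003 -0.058 0.045 90 [ 5.131e-01 -1.198e-01  4.500e-02  9.745e+01] -> [0.5021, -0.8392, -0.0454] [0.0005, 0.0015, 0.1619]
j:0.003 0 0.10 90 [ 5.056e-01 -6.230e-02  1.000e-01  9.745e+01] -> [0.4432, -0.6145, -0.2651] [0.0005, 0.0015, 0.1619]
```

Call:
{"op": "servo_tool", "data": {
  "commands": [
    [[0,0,-0.12],[0,0,0]],
    [[0,0,-0.265],[0,0,0]],
    [[0.1,-0.15,-0.265],[0,0,0.05]],
    [[0.2,-0.3,-0.265],[0,0,0.1]],
    [[0.3,-0.48,-0.265],[0,0,0.162]],
    [[0.4,-0.66,-0.265],[0,0,0.162]],
    [[0.46,-0.78,-0.265],[0,0,0.162]],
    [[0.5,-0.839,-0.265],[0,0,0.162]],
    [[0.5,-0.839,-0.265],[0,0,0.162]],
    [[0.5,-0.839,-0.265],[0,0,0.162]]
  ]
}}

```text
clock: 6.45
tcp_pos: [0.5126, -0.1201, 0.0992]
orientation: [-0.202, 3.135, 0.001]
contact_force: [-0.9, -0.3, -1.4]
grip_width: 0.0293
gripper_force: 30.1
```

```bash
cat > look.py <<'E'
from h import *
from fit import rect
import sys
c=sys.argv[1];p,d=grab(c,sys.argv[2]);W=cloud(c,d);np.savez(sys.argv[2],p=p,d=d,W=W)
h=cv2.cvtColor(p,cv2.COLOR_RGB2HSV);Z=W[...,2]
np.set_printoptions(suppress=True,precision=4)
from go import JIG,JY
# amber tops: saturated orange above z .017
m=((Z>.017)&(Z<.13)&(W[...,0]>.35)&(W[...,0]<.68)&(W[...,1]>-.2)&(W[...,1]<.4)&(h[...,1]>185)).astype(np.uint8)
n,l,s,cc=cv2.connectedComponentsWithStats(m)
for i in range(1,n):
    if s[i,4]>60:
        k=W[l==i];z=np.median(k[:,2]);k=k[abs(k[:,2]-z)<.006];c_,s_,a=rect(k[:,:2]);j=R.from_euler('z',-JY,degrees=True).apply(np.r_[c_,0]-JIG)
        print(s[i,4],c_,s_,round(a,1),'z',round(z,4),'jig',j[:2],round(a-JY,1))
E
python3 look.py top l1;python3 go.py "j:0.003 -0.058 0.06 90" "j:0.003 -0.058 0.047 90"
```

```text
480 [0.5472 0.3056] [77.2856 30.1851] 12.5 z 0.0262 jig [0.092  0.3594] 5.1
360 [0.5433 0.2166] [60.3511 30.1808] 18.7 z 0.026 jig [0.0766 0.2716] 11.3
t 6.5 tcp [ 0.5129 -0.1191  0.0991] ori [-2.050e-01  3.135e+00  1.000e-03] F [-0.7  0.5 -2.1] w 0.0291 g 30.106494426727295
tips 0.019 j [-0.01  0.44  0.14  2.04 -0.1   0.66  1.91]
j:0.003 -0.058 0.06 90 [ 5.131e-01 -1.198e-01  6.000e-02  9.745e+01] -> [-0.0003, -0.0031, 0.1565] [0.0005, 0.0002, 0.0005]
j:0.003 -0.058 0.047 90 [ 5.131e-01 -1.198e-01  4.700e-02  9.745e+01] -> [-0.0003, -0.0031, 0.2085] [0.0005, 0.0002, 0.0005]
```

View pics/l1.png

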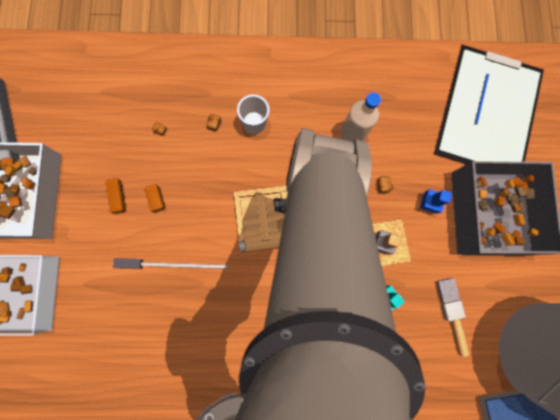

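The arm hides the gripper at about (330,220). The other two slabs, at (116,195) and (155,197), haven't moved. I'll lower this one and release it.

Call:
{"op": "servo_tool", "data": {
  "commands": [
    [[0,-0.003,0.1],[0,0,0]],
    [[0,-0.003,0.157],[0,0,0]],
    [[0,-0.003,0.18],[0,0,0]],
    [[0,-0.003,0.2],[0,0,0]],
    [[0,-0.003,0.208],[0,0,0]],
    [[0,-0.003,0.208],[0,0,0]],
    [[0,-0.003,0.208],[0,0,0]]
  ]
}}

```text
clock: 7.2
tcp_pos: [0.5131, -0.1212, 0.0475]
orientation: [-0.203, 3.134, -0.0]
contact_force: [0.8, 0.4, -1.0]
grip_width: 0.0294
gripper_force: 30.1
```

Call:
{"op": "servo_tool", "data": {
  "commands": [
    [[0,0,0],[0,0,0]],
    [[0,0,0],[0,0,0]],
    [[0,0,0],[0,0,0]],
    [[0,0,-0.1],[0,0,0]],
    [[0,0,-0.25],[0,0,0]],
    [[0,0.3,-0.35],[0,0,0]],
    [[0,0.5,-0.35],[0,0,0]],
    [[0,0.7,-0.35],[0,0,0]],
    [[0,0.9,-0.35],[0,0,0]],
    [[0,0.98,-0.35],[0,0,0]],
    [[0,0.98,-0.35],[0,0,0]]
  ],
  "claw": 0.5
}}

```text
clock: 8.3
tcp_pos: [0.4801, 0.1297, 0.135]
orientation: [-0.221, 3.133, 0.006]
contact_force: [-0.2, -0.4, 0.3]
grip_width: 0.0424
gripper_force: 0.0
```

```bash
python3 look.py side l2;python3 go.py  "0.5434 0.2155 0.1 108.5" "0.5434 0.2155 0.032 108.5"
```

```text
t 8.35 tcp [0.4806 0.1258 0.1348] ori [-2.150e-01  3.134e+00  2.000e-03] F [ 0.  -0.2 -0.7] w 0.0425 g 0.0
tips 0.019 j [-0.46  0.34  0.09  2.09 -0.05  0.72  1.37]
0.5434 0.2155 0.1 108.5 [5.434e-01 2.155e-01 1.000e-01 1.085e+02] -> [-0.2979, 0.3211, 0.1399] [0.0009, 0.0005, -0.1185]
0.5434 0.2155 0.032 108.5 [5.434e-01 2.155e-01 3.200e-02 1.085e+02] -> [-0.2977, 0.3208, 0.4119] [0.0009, 0.0005, -0.1185]
```

View pics/l2.png

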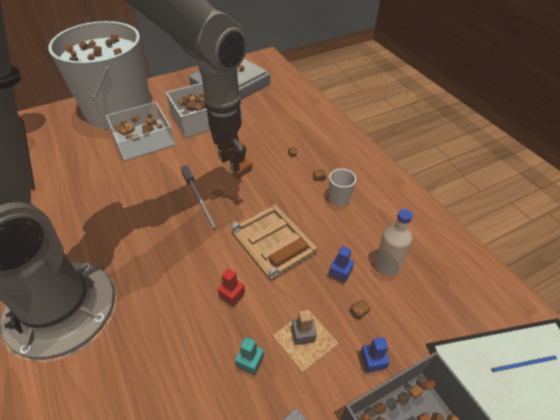

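The long slab lies in the right lane at (290,250). Next is the short slab.

Call:
{"op": "servo_tool", "data": {
  "commands": [
    [[-0.15,0.16,0.1],[0,0,-0.06]],
    [[-0.298,0.321,0.14],[0,0,-0.1185]],
    [[-0.298,0.321,0.14],[0,0,-0.1185]],
    [[-0.298,0.321,0.25],[0,0,-0.1185]],
    [[-0.298,0.321,0.33],[0,0,-0.1185]],
    [[-0.298,0.321,0.39],[0,0,-0.1185]],
    [[-0.298,0.321,0.412],[0,0,-0.1185]],
    [[-0.298,0.321,0.412],[0,0,-0.1185]]
  ],
  "claw": 0.35
}}

```text
clock: 9.15
tcp_pos: [0.5444, 0.21, 0.0311]
orientation: [0.492, -3.102, 0.001]
contact_force: [0.4, -0.2, 0.5]
grip_width: 0.0558
gripper_force: 0.0
```

Call:
{"op": "servo_tool", "data": {
  "commands": [
    [[0,0,0],[0,0,0]],
    [[0,0,0],[0,0,0]],
    [[0,0,0],[0,0,0]],
    [[0,0,0],[0,0,0]],
    [[0,0,0],[0,0,0]]
  ],
  "claw": 0.85
}}

```text
clock: 9.65
tcp_pos: [0.5455, 0.2113, 0.0328]
orientation: [-0.493, 3.101, 0.001]
contact_force: [-0.6, 0.3, 6.8]
grip_width: 0.0294
gripper_force: 31.0
```

```bash
sed -i 's/>185)/>(185 if c=="top" else 150))/' look.py; python3 look.py side l3; python3 go.py "j:0.021 0 0.11 90" "j:0.021 0 0.047 90"
```

```text
61 [0.5244 0.2982] [28.5021 27.7432] 19.7 z 0.0264 jig [0.0684 0.3551] 12.3
83 [0.5342 0.2059] [37.7705 29.1577] 23.5 z 0.0266 jig [0.0661 0.2623] 16.0
378 [ 0.512  -0.1241] [92.7314 27.5467] 8.5 z 0.0385 jig [ 0.0013 -0.0621] 1.0
252 [ 0.3606 -0.1615] [31.988  21.6022] 26.7 z 0.0479 jig [-0.1536 -0.0796] 19.2
t 9.7 tcp [0.5455 0.2113 0.0328] ori [-4.930e-01  3.101e+00  1.000e-03] F [-0.  -0.4  6.4] w 0.0289 g 31.0258287191391
tips 0.019 j [-0.5   0.62  0.03  1.92 -0.03  0.6   1.44]
j:0.021 0 0.11 90 [ 5.234e-01 -6.000e-02  1.100e-01  9.745e+01] -> [0.42, -1.0041, -0.31] [0.0003, 0.0013, 0.1181]
j:0.021 0 0.047 90 [ 5.234e-01 -6.000e-02  4.700e-02  9.745e+01] -> [0.4205, -1.0041, -0.058] [0.0003, 0.0013, 0.1181]
```

Call:
{"op": "servo_tool", "data": {
  "commands": [
    [[0,0,-0.12],[0,0,0]],
    [[0,0,-0.31],[0,0,0]],
    [[0.1,-0.2,-0.31],[0,0,0.05]],
    [[0.2,-0.4,-0.31],[0,0,0.1]],
    [[0.3,-0.6,-0.31],[0,0,0.118]],
    [[0.38,-0.8,-0.31],[0,0,0.118]],
    [[0.42,-0.93,-0.31],[0,0,0.118]],
    [[0.42,-1.0,-0.31],[0,0,0.118]],
    [[0.42,-1.0,-0.31],[0,0,0.118]],
    [[0.42,-1.0,-0.31],[0,0,0.118]],
    [[0.42,-1.0,-0.2],[0,0,0.118]],
    [[0.42,-1.0,-0.13],[0,0,0.118]],
    [[0.42,-1.0,-0.13],[0,0,0.118]]
  ]
}}

```text
clock: 11.0
tcp_pos: [0.5207, -0.057, 0.0621]
orientation: [0.209, -3.13, -0.002]
contact_force: [-0.8, 0.2, -0.4]
grip_width: 0.029
gripper_force: 30.2
```

```bash
python3 go.py "j:0.021 0 0.047 90"
```

```text
t 11.0 tcp [ 0.5207 -0.057   0.0621] ori [ 2.09e-01 -3.13e+00 -2.00e-03] F [-0.8  0.2 -0.4] w 0.029 g 30.22945761680603
tips 0.019 j [-0.09  0.5   0.11  2.06 -0.09  0.59  1.78]
j:0.021 0 0.047 90 [ 5.234e-01 -6.000e-02  4.700e-02  9.745e+01] -> [-0.0096, -0.0135, 0.0603] [0.001, -0.0028, 0.0022]
```

Call:
{"op": "servo_tool", "data": {
  "commands": [
    [[-0.009,-0.012,0],[0,0,0]],
    [[-0.009,-0.012,0.02],[0,0,0]],
    [[-0.009,-0.012,0.04],[0,0,0]],
    [[-0.009,-0.012,0.06],[0,0,0]],
    [[-0.009,-0.012,0.06],[0,0,0]],
    [[-0.009,-0.012,0.06],[0,0,0]]
  ]
}}

```text
clock: 11.6
tcp_pos: [0.5249, -0.0619, 0.049]
orientation: [0.204, -3.135, -0.0]
contact_force: [0.0, -0.3, -0.1]
grip_width: 0.0292
gripper_force: 30.2
```

Call:
{"op": "servo_tool", "data": {
  "commands": [
    [[0,0,0],[0,0,0]],
    [[0,0,0],[0,0,0]],
    [[0,0,0],[0,0,0]],
    [[0,0,-0.1],[0,0,0]],
    [[0,0,-0.25],[0,0,0]],
    [[0,0.3,-0.35],[0,0,0]],
    [[0,0.5,-0.35],[0,0,0]],
    [[0,0.7,-0.35],[0,0,0]],
    [[0,0.9,-0.35],[0,0,0]],
    [[0,0.98,-0.35],[0,0,0]],
    [[0,0.98,-0.35],[0,0,0]],
    [[0,0.98,-0.35],[0,0,0]],
    [[0,0.98,-0.35],[0,0,0]]
  ],
  "claw": 0.5
}}

```text
clock: 12.9
tcp_pos: [0.4933, 0.1795, 0.1365]
orientation: [0.202, -3.135, 0.001]
contact_force: [-0.5, 0.1, -0.3]
grip_width: 0.0426
gripper_force: 0.0
```

```bash
python3 look.py side l4;python3 look.py top l5;python3 go.py  "0.547 0.3048 0.1 102" "0.547 0.3048 0.032 102"
```

```text
210 [ 0.5234 -0.0652] [56.9508 27.0106] 8.7 z 0.0382 jig [ 0.0203 -0.0051] 1.3
386 [ 0.5122 -0.1244] [92.8033 27.4622] 6.6 z 0.0385 jig [ 0.0015 -0.0624] -0.9
253 [ 0.3613 -0.1647] [34.1384 19.1439] 36.3 z 0.0474 jig [-0.1533 -0.0828] 28.9
520 [ 0.5132 -0.1201] [94.6178 29.0431] 7.6 z 0.038 jig [ 0.0031 -0.0583] 0.2
315 [ 0.5244 -0.0611] [59.1493 28.5351] 8.0 z 0.0379 jig [ 0.0218 -0.0012] 0.5
235 [ 0.3644 -0.1504] [50.439 25.79 ] -89.7 z 0.0464 jig [-0.1484 -0.069 ] -97.2
t 13.0 tcp [0.4935 0.179  0.1365] ori [ 2.000e-01 -3.135e+00  1.000e-03] F [ 0.4 -0.2 -0.8] w 0.0427 g 0.0
tips 0.019 j [-0.53  0.38  0.07  2.02 -0.04  0.75  1.27]
0.547 0.3048 0.1 102 [5.470e-01 3.048e-01 1.000e-01 1.020e+02] -> [-0.2761, 0.472, 0.1455] [-0.0005, -0.0002, -0.0523]
0.547 0.3048 0.032 102 [5.470e-01 3.048e-01 3.200e-02 1.020e+02] -> [-0.2762, 0.4722, 0.4175] [-0.0005, -0.0002, -0.0523]
```

Call:
{"op": "servo_tool", "data": {
  "commands": [
    [[-0.14,0.2,0.1],[0,0,-0.05]],
    [[-0.276,0.4,0.145],[0,0,-0.05]],
    [[-0.276,0.474,0.145],[0,0,-0.05]],
    [[-0.276,0.474,0.145],[0,0,-0.05]],
    [[-0.276,0.474,0.25],[0,0,-0.05]],
    [[-0.276,0.474,0.33],[0,0,-0.05]],
    [[-0.276,0.474,0.39],[0,0,-0.05]],
    [[-0.276,0.474,0.417],[0,0,-0.05]],
    [[-0.276,0.474,0.417],[0,0,-0.05]]
  ],
  "claw": 0.3
}}

```text
clock: 13.9
tcp_pos: [0.546, 0.3064, 0.0316]
orientation: [0.326, -3.123, 0.001]
contact_force: [-0.3, 0.0, 0.4]
grip_width: 0.06
gripper_force: 0.0
```

Call:
{"op": "servo_tool", "data": {
  "commands": [
    [[0,0,0],[0,0,0]],
    [[0,0,0],[0,0,0]],
    [[0,0,0],[0,0,0]],
    [[0,0,0],[0,0,0]],
    [[0,0,0],[0,0,0]]
  ],
  "claw": 0.85
}}

```text
clock: 14.4
tcp_pos: [0.547, 0.3078, 0.0335]
orientation: [-0.327, 3.123, 0.001]
contact_force: [0.1, -0.7, 5.9]
grip_width: 0.029
gripper_force: 31.3
```

```bash
python3 go.py "j:0.012 0.058 0.12 90" "j:0.012 0.058 0.06 90"
```

```text
t 14.4 tcp [0.547  0.3078 0.0335] ori [-3.270e-01  3.123e+00  1.000e-03] F [ 0.1 -0.7  5.9] w 0.029 g 31.293543577194214
tips 0.019 j [-0.64  0.66  0.04  1.82 -0.04  0.66  1.2 ]
j:0.012 0.058 0.12 90 [ 5.070e-01 -3.600e-03  1.200e-01  9.745e+01] -> [0.4141, -1.1854, -0.3475] [0.0005, 0.0012, 0.0501]
j:0.012 0.058 0.06 90 [ 5.070e-01 -3.600e-03  6.000e-02  9.745e+01] -> [0.4146, -1.1856, -0.1075] [0.0005, 0.0012, 0.0501]
```

Call:
{"op": "servo_tool", "data": {
  "commands": [
    [[0,0,-0.12],[0,0,0]],
    [[0,0,-0.34],[0,0,0]],
    [[0.1,-0.2,-0.34],[0,0,0.05]],
    [[0.2,-0.4,-0.34],[0,0,0.05]],
    [[0.3,-0.6,-0.34],[0,0,0.05]],
    [[0.38,-0.8,-0.34],[0,0,0.05]],
    [[0.41,-0.95,-0.34],[0,0,0.05]],
    [[0.41,-1.0,-0.34],[0,0,0.05]],
    [[0.41,-1.0,-0.34],[0,0,0.05]]
  ]
}}

```text
clock: 15.3
tcp_pos: [0.4975, 0.0372, 0.1176]
orientation: [-0.194, 3.135, -0.002]
contact_force: [-0.3, 0.0, -0.3]
grip_width: 0.0291
gripper_force: 30.5
```

```bash
python3 go.py "j:0.012 0.058 0.12 90" "j:0.012 0.058 0.06 90"
```

```text
t 15.3 tcp [0.4975 0.0372 0.1176] ori [-1.940e-01  3.135e+00 -2.000e-03] F [-0.3  0.  -0.3] w 0.0291 g 30.525196194648743
tips 0.019 j [-0.28  0.37  0.1   2.09 -0.05  0.68  1.55]
j:0.012 0.058 0.12 90 [ 5.070e-01 -3.600e-03  1.200e-01  9.745e+01] -> [-0.0175, -0.1666, -0.0094] [-0.001, 0.0, -0.0041]
j:0.012 0.058 0.06 90 [ 5.070e-01 -3.600e-03  6.000e-02  9.745e+01] -> [-0.0175, -0.1662, 0.2306] [-0.001, 0.0, -0.0041]
```

Call:
{"op": "servo_tool", "data": {
  "commands": [
    [[-0.017,-0.1,0],[0,0,-0.004]],
    [[-0.017,-0.165,0.05],[0,0,-0.004]],
    [[-0.017,-0.165,0.15],[0,0,-0.004]],
    [[-0.017,-0.165,0.23],[0,0,-0.004]],
    [[-0.017,-0.165,0.23],[0,0,-0.004]],
    [[-0.017,-0.165,0.23],[0,0,-0.004]]
  ]
}}

```text
clock: 15.9
tcp_pos: [0.5073, 0.0023, 0.0599]
orientation: [0.216, -3.133, -0.001]
contact_force: [0.3, -0.6, -0.6]
grip_width: 0.0295
gripper_force: 30.9
```

```bash
python3 go.py "j:0.012 0.058 0.047 90"
```

```text
t 15.9 tcp [0.5073 0.0023 0.0599] ori [ 2.160e-01 -3.133e+00 -1.000e-03] F [ 0.3 -0.6 -0.6] w 0.0295 g 30.93601405620575
tips 0.019 j [-0.2   0.48  0.09  2.1  -0.08  0.56  1.65]
j:0.012 0.058 0.047 90 [ 5.070e-01 -3.600e-03  4.700e-02  9.745e+01] -> [0.0044, -0.0233, 0.0518] [0.0003, -0.0005, 0.005]
```

Call:
{"op": "servo_tool", "data": {
  "commands": [
    [[0,0,0],[0,0,0]],
    [[0,0,0],[0,0,0]]
  ]
}}

```text
clock: 16.1
tcp_pos: [0.5078, 0.0018, 0.0607]
orientation: [-0.215, 3.133, 0.001]
contact_force: [0.2, 0.3, -0.3]
grip_width: 0.029
gripper_force: 30.9
```

```bash
python3 go.py "j:0.012 0.058 0.047 90"
```

```text
t 16.1 tcp [0.5078 0.0018 0.0607] ori [-2.150e-01  3.133e+00  1.000e-03] F [ 0.2  0.3 -0.3] w 0.029 g 30.935413241386414
tips 0.019 j [-0.2   0.48  0.09  2.1  -0.08  0.56  1.65]
j:0.012 0.058 0.047 90 [ 5.070e-01 -3.600e-03  4.700e-02  9.745e+01] -> [0.0063, -0.0212, 0.0546] [0.0002, 0.0009, 0.0046]
```

Call:
{"op": "servo_tool", "data": {
  "commands": [
    [[0.005,-0.022,0],[0,0,0.005]],
    [[0.005,-0.022,0.02],[0,0,0.005]],
    [[0.005,-0.022,0.04],[0,0,0.005]],
    [[0.005,-0.022,0.052],[0,0,0.005]],
    [[0.005,-0.022,0.052],[0,0,0.005]],
    [[0.005,-0.022,0.052],[0,0,0.005]]
  ]
}}

```text
clock: 16.7
tcp_pos: [0.5067, -0.0043, 0.0466]
orientation: [0.202, -3.135, -0.0]
contact_force: [1.0, 0.0, -0.7]
grip_width: 0.0293
gripper_force: 30.9
```

Call:
{"op": "servo_tool", "data": {
  "commands": [
    [[0,0,0],[0,0,0]],
    [[0,0,0],[0,0,0]],
    [[0,0,0],[0,0,0]],
    [[0,0,-0.1],[0,0,0]],
    [[0,0,-0.25],[0,0,0]],
    [[0,0.3,-0.35],[0,0,0]],
    [[0,0.5,-0.35],[0,0,0]],
    [[0,0.7,-0.35],[0,0,0]],
    [[0,0.9,-0.35],[0,0,0]],
    [[0,0.98,-0.35],[0,0,0]],
    [[0,0.98,-0.35],[0,0,0]],
    [[0,0.98,-0.35],[0,0,0]],
    [[0,0.98,-0.35],[0,0,0]]
  ],
  "claw": 0.5
}}

```text
clock: 18.0
tcp_pos: [0.4755, 0.2371, 0.1342]
orientation: [0.2, -3.135, 0.002]
contact_force: [0.2, -1.1, 0.4]
grip_width: 0.043
gripper_force: 0.0
```

```bash
python3 look.py side l6;python3 look.py top l7; cat > pin.py <<'E'
from h import *
import sys
np.set_printoptions(suppress=True,precision=4)
f=sys.argv[1];c=sys.argv[2]
D=np.load(f);p,W=D['p'],D['W'];h=cv2.cvtColor(p,cv2.COLOR_RGB2HSV).astype(int);X,Y,Z=np.moveaxis(W,-1,0)
from fit import rect
# eyelets: unsaturated bright near the jig front
for n,g in (('L',(.432,.018)),('R',(.45,-.148))):
    m=(np.hypot(X-g[0],Y-g[1])<.03)&(h[...,1]<70)&(h[...,2]>60)&(Z>.012);m2=m&(Z>.031);print('eye',n,m.sum(),W[m].mean(0),(W[m].max(0)+W[m].min(0))/2,'top',m2.sum(),W[m2].mean(0))
m=(X>.34)&(X<.46)&(Y<.32)&(Y>.0)&(h[...,1]<80)&(h[...,2]>100)&(np.hypot(X-.432,Y-.018)>.03)&(np.abs(X-.39)<.03)
P=W[m];print('rod',m.sum(),P[:,1].min(),P[:,1].max())
l=np.polyfit(P[:,1],P[:,0],1);print('rod x=',np.round(l,4),'ang',np.degrees(np.arctan(l[0])), 'tip x',np.polyval(l,P[:,1].min()))
m=((Z>.015)&(Z<.04)&(X>.35)&(X<.44)&(Y>.215)&(Y<.32));print('handle',m.sum(),rect(W[m][:,:2]))
E
python3 pin.py l6.npz side;python3 pin.py l7.npz top;python3 pin.py top0.npz top;python3 pin.py side0.npz side; python3 -c "
from h import *;st()"
```

```text
260 [ 0.5058 -0.0077] [73.2612 27.9227] 6.0 z 0.0387 jig [0.0104 0.0541] -1.4
214 [ 0.5229 -0.0657] [56.6248 26.8278] 8.1 z 0.0384 jig [ 0.0198 -0.0056] 0.7
387 [ 0.5118 -0.1244] [92.9683 26.9195] 6.9 z 0.0384 jig [ 0.0012 -0.0623] -0.5
253 [ 0.3636 -0.1652] [34.534  17.4826] 45.9 z 0.0474 jig [-0.1511 -0.0836] 38.4
525 [ 0.5129 -0.1201] [94.1443 29.2515] 6.9 z 0.038 jig [ 0.0028 -0.0583] -0.5
321 [ 0.5245 -0.0611] [59.6472 28.4298] 7.5 z 0.0381 jig [ 0.0219 -0.0013] 0.0
420 [ 0.5074 -0.0036] [76.7738 28.7601] 7.0 z 0.0381 jig [0.0125 0.058 ] -0.5
234 [ 0.3644 -0.1504] [50.2484 25.7686] -89.7 z 0.046 jig [-0.1484 -0.069 ] -97.1
eye L 68 [0.4345 0.0089 0.0279] [0.435  0.0109 0.0275] top 31 [0.4342 0.0099 0.0361]
eye R 80 [ 0.4553 -0.1551  0.0281] [ 0.4569 -0.1491  0.0257] top 40 [ 0.4553 -0.1543  0.0358]
rod 180 0.04466058565539244 0.2384457616392881
rod x= [0.0294 0.3868] ang 1.681951737195042 tip x 0.3881072026162589
handle 138 (array([0.3939, 0.2566]), array([78.5428, 21.1162]), 88.60189056396484)
eye L 49 [0.4344 0.0123 0.0348] [0.4347 0.0128 0.0349] top 45 [0.4349 0.0123 0.0354]

[... 462 characters left out ...]
.1512  0.0353]
rod 311 0.04781421773076487 0.2951736252484066
rod x= [0.03   0.3869] ang 1.7176199967562693 tip x 0.38830169821354193
handle 294 (array([0.3938, 0.2568]), array([80.7822, 21.7853]), 86.60952758789062)
eye L 68 [0.4345 0.0088 0.028 ] [0.4352 0.0104 0.0278] top 29 [0.434  0.0101 0.0365]
eye R 77 [ 0.455  -0.1555  0.0282] [ 0.4555 -0.1543  0.0259] top 38 [ 0.4554 -0.1545  0.036 ]
rod 187 0.04440497539361499 0.293965707815245
rod x= [0.0355 0.386 ] ang 2.0345149155703903 tip x 0.38762024247072313
handle 135 (array([0.3938, 0.2569]), array([77.1517, 21.4668]), 88.16670989990234)
t 18.1 tcp [0.4758 0.2367 0.1342] ori [ 1.980e-01 -3.135e+00  1.000e-03] F [0.2 0.2 0.2] w 0.0427 g 0.0
```

View pics/l7.png

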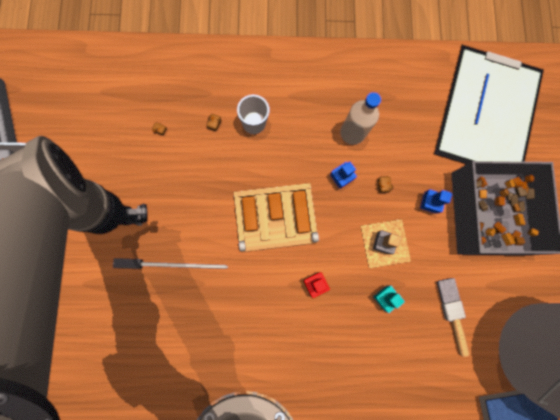

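All three slabs lie in their lanes at (250,215), (276,207) and (302,212). The pin is at (128,264)–(227,267) and clear of the arm. I'll refine the jig and eyelet pose before doing the pin.

```bash
cat > jig.py <<'E'
from h import *
from fit import rect
np.set_printoptions(suppress=True,precision=4)
for f in ('top0.npz','l7.npz','side0.npz'):
    D=np.load(f);p,W=D['p'],D['W'];X,Y,Z=np.moveaxis(W,-1,0)
    for lo in (.006,.009):
        m=((Z>lo)&(Z<.036)&(X>.40)&(X<.62)&(Y>-.18)&(Y<.05));c,s,a=rect(W[m][:,:2]);print(f,lo,m.sum(),c,s,a+90)
    # projections per edge in jig axes: robust percentiles of bed excluding eyelets
    J=R.from_euler('z',-7.45,degrees=True).apply(W.reshape(-1,3)-[.5026,-.0627,0]).reshape(W.shape)
    B=(abs(J[...,1])<.065)&(abs(J[...,0])<.09)
    for lo,n in ((.006,'bed'),(.02,'high')):
        q=J[B&(Z>lo)&(Z<.036)]
        out=[]
        for y0 in np.arange(-.06,.06,.01):
            k=q[(q[:,1]>=y0)&(q[:,1]<y0+.01)];out.append((y0+.005,k[:,0].min(),k[:,0].max()))
        o=np.array(out);print(n,'front',np.polyfit(o[:,0],o[:,1],1),'back',np.polyfit(o[:,0],o[:,2],1))
    q=J[(abs(J[...,0])<.04)&(abs(J[...,1])<.1)&(Z>.02)&(Z<.036)]
    print('y range',q[:,1].min(),q[:,1].max())
E
python3 jig.py
```

```text
top0.npz 0.006 4627 [ 0.495  -0.0706] [192.8509 153.4824] 7.431885242462158
top0.npz 0.009 4570 [ 0.502  -0.0623] [178.1884 137.5892] 7.44388484954834
bed front [ 0.0221 -0.0704] back [0.0029 0.0671]
high front [0.0082 0.0039] back [0.0029 0.0671]
y range -0.08848798371923045 0.08943387429719547
l7.npz 0.006 3450 [ 0.502  -0.0623] [178.1004 137.4649] 7.371959686279297
l7.npz 0.009 3420 [ 0.502  -0.0623] [178.1004 137.4649] 7.371959686279297
bed front [ 0.0046 -0.069 ] back [-0.001   0.0672]
high front [ 0.1324 -0.0372] back [-0.001   0.0672]
y range -0.08863612777554149 0.08946165468515484
side0.npz 0.006 3506 [ 0.5013 -0.0617] [223.7725 162.2421] 178.69222259521484
side0.npz 0.009 3445 [ 0.5016 -0.0639] [181.2375 138.3271] 7.216233253479004
bed front [ 0.0074 -0.0697] back [-0.0037  0.0668]
high front [ 0.3247 -0.0062] back [-0.0037  0.0668]
y range -0.09073852973899471 0.08959508176522503
```

```bash
cat > jig2.py <<'E'
from h import *
np.set_printoptions(suppress=True,precision=4)
for f in ('top0.npz','l7.npz','side0.npz'):
    D=np.load(f);p,W=D['p'],D['W'];Z=W[...,2]
    J=R.from_euler('z',-7.4,degrees=True).apply(W.reshape(-1,3)-[.502,-.0623,0]).reshape(W.shape)
    def prof(y0,y1,nm):
        k=J[(J[...,1]>y0)&(J[...,1]<y1)&(abs(J[...,0])<.085)]
        i=np.round(k[:,0]*500).astype(int)
        print(f,nm,[(int(v*2),int(round(1000*np.median(k[i==v,2])))) for v in np.unique(i) if abs(v*2)>40])
    prof(.022,.036,'ribL');prof(-.036,-.022,'ribR')
    if f!='l7.npz': prof(-.01,.01,'mid')
    prof(.078,.088,'cheekL');prof(-.088,-.078,'cheekR')
E
python3 jig2.py
```

```text
top0.npz ribL [(-84, 1), (-82, 2), (-80, 1), (-78, 1), (-76, 2), (-74, 0), (-72, -1), (-70, 1), (-68, 10), (-66, 13), (-64, 13), (-62, 13), (-60, 12), (-58, 12), (-56, 13), (-54, 14), (-52, 13), (-50, 15), (-48, 24), (-46, 24), (-44, 25), (-42, 25), (42, 25), (44, 26), (46, 24), (48, 24), (50, 24), (52, 23), (54, 26), (56, 25), (58, 29), (60, 28), (62, 30), (64, 29), (66, 28), (68, 27), (74, 2), (76, 0), (78, 1), (80, 2), (82, 1), (84, 0)]
top0.npz ribR [(-84, 1), (-82, 0), (-80, 1), (-78, 0), (-76, 0), (-74, 0), (-72, 1), (-70, -2), (-68, 12), (-66, 13), (-64, 12), (-62, 13), (-60, 13), (-58, 12), (-56, 12), (-54, 14), (-52, 12), (-50, 13), (-48, 23), (-46, 23), (-44, 23), (-42, 24), (42, 26), (44, 25), (46, 24), (48, 24), (50, 24), (52, 24), (54, 24), (56, 25), (58, 28), (60, 28), (62, 28), (64, 28), (66, 29), (68, 27), (74, 2), (76, 0), (78, 0), (80, 1), (82, 0), (84, 1)]
top0.npz mid [(-84, 1), (-82, 1), (-80, 0), (-78, -1), (-76, -1), (-74, 0), (-72, 1), (-70, 0), (-68, 12), (-66, 13), (-64, 12), (-62, 13), (-60, 12), (-58, 11), (-56, 14), (-54, 11), (-52, 12), (-50, 14), (-48, 
[... 4238 characters left out ...]
29), (-60, 33), (-58, 38), (-56, 38), (-54, 21), (-52, 35), (-50, 29), (-46, 21), (-44, 25), (-42, 26), (42, 23), (44, 25), (46, 27), (48, 25), (50, 25), (52, 24), (54, 24), (56, 24), (58, 28), (60, 28), (62, 29), (64, 29), (66, 29), (68, 29), (84, 1)]
side0.npz cheekR [(-84, 2), (-82, 1), (-80, 2), (-78, 1), (-76, 1), (-74, 1), (-72, 1), (-70, 5), (-68, 11), (-66, 18), (-64, 34), (-62, 37), (-60, 37), (-58, 38), (-56, 28), (-54, 37), (-52, 32), (-50, 24), (-48, 34), (-46, 17), (-44, 26), (-42, 26), (42, 25), (44, 26), (46, 25), (48, 23), (50, 24), (52, 23), (54, 25), (56, 27), (58, 27), (60, 29), (62, 28), (64, 29), (66, 29), (68, 27), (74, -1), (76, 1), (78, 2), (80, 2), (82, 3), (84, -2)]
```

```bash
sed -i 's/JIG=.*/JIG=np.array([.5055,-.0619,0]);JY=7.35/' go.py; python3 go.py "0.395 0.264 0.1 40" "0.395 0.264 0.1 -1.7" "0.395 0.264 0.025 -1.7"
```

```text
t 18.1 tcp [0.4758 0.2367 0.1342] ori [ 1.980e-01 -3.135e+00  1.000e-03] F [0.2 0.2 0.2] w 0.0427 g 0.0
tips 0.019 j [-0.62  0.39  0.05  2.01 -0.03  0.75  1.14]
0.395 0.264 0.1 40 [ 0.395  0.264  0.1   40.   ] -> [0.3068, 0.1491, 0.1369] [-0.0005, 0.0001, 0.6357]
0.395 0.264 0.1 -1.7 [ 0.395  0.264  0.1   -1.7  ] -> [0.3068, 0.1491, 0.1369] [-0.0005, 0.0003, 1.099]
0.395 0.264 0.025 -1.7 [ 0.395  0.264  0.025 -1.7  ] -> [0.3068, 0.1493, 0.4369] [-0.0005, 0.0003, 1.099]
```

Call:
{"op": "servo_tool", "data": {
  "commands": [
    [[0.307,0.149,0],[0,0,0.95]],
    [[0.307,0.149,0],[0,0,0.95]],
    [[0.307,0.149,0],[0,0,0.95]],
    [[0.307,0.149,0],[0,0,0.95]],
    [[0.307,0.149,0],[0,0,0.95]],
    [[0.307,0.149,0],[0,0,0.95]],
    [[0.307,0.149,0],[0,0,0.95]],
    [[0.307,0.149,0],[0,0,0.95]],
    [[0.307,0.149,0],[0,0,0.95]],
    [[0.307,0.149,0],[0,0,0.95]],
    [[0.307,0.149,0],[0,0,0.95]],
    [[0.307,0.149,0],[0,0,0.95]],
    [[0.307,0.149,0],[0,0,0.95]]
  ],
  "claw": 0.35,
  "squeeze": 60
}}

```text
clock: 19.4
tcp_pos: [0.3947, 0.2653, 0.1343]
orientation: [-1.977, -2.441, -0.0]
contact_force: [0.1, -0.5, -0.1]
grip_width: 0.0556
gripper_force: 0.0
```

```bash
python3 go.py "0.395 0.264 0.06 -1.7" "0.395 0.264 0.025 -1.7"
```

```text
t 19.4 tcp [0.3947 0.2653 0.1343] ori [-1.977 -2.441 -0.   ] F [ 0.1 -0.5 -0.1] w 0.0556 g 0.0
tips 0.019 j [-1.03  0.32  0.37  2.15 -0.18  0.7  -0.34]
0.395 0.264 0.06 -1.7 [ 0.395  0.264  0.06  -1.7  ] -> [-0.0052, 0.0002, 0.2974] [0.0, 0.0, 0.1521]
0.395 0.264 0.025 -1.7 [ 0.395  0.264  0.025 -1.7  ] -> [-0.0052, 0.0002, 0.4374] [0.0, 0.0, 0.1521]
```

Call:
{"op": "servo_tool", "data": {
  "commands": [
    [[-0.005,0,0.1],[0,0,0.08]],
    [[-0.005,0,0.2],[0,0,0.152]],
    [[-0.005,0,0.3],[0,0,0.152]],
    [[-0.005,0,0.37],[0,0,0.152]],
    [[-0.005,0,0.42],[0,0,0.152]],
    [[-0.005,0,0.437],[0,0,0.152]],
    [[-0.005,0,0.437],[0,0,0.152]],
    [[-0.005,0,0.437],[0,0,0.152]]
  ]
}}

```text
clock: 20.2
tcp_pos: [0.3952, 0.2647, 0.0257]
orientation: [-2.256, -2.186, -0.002]
contact_force: [-0.5, 0.5, -0.2]
grip_width: 0.0557
gripper_force: 0.0
```

Call:
{"op": "servo_tool", "data": {
  "commands": [
    [[0,0,0],[0,0,0]],
    [[0,0,0],[0,0,0]],
    [[0,0,0],[0,0,0]],
    [[0,0,0],[0,0,0]],
    [[0,0,0],[0,0,0]],
    [[0,0,0],[0,0,0]]
  ],
  "claw": 0.95
}}

```text
clock: 20.8
tcp_pos: [0.3951, 0.2648, 0.0258]
orientation: [-2.256, -2.186, -0.002]
contact_force: [-1.2, -0.9, 6.9]
grip_width: 0.0205
gripper_force: 59.0
```

```bash
python3 go.py "j:-0.060 0.313 0.07 0" "j:-0.060 0.313 0.04 0"  "0.395 0.264 0.1 -1.7"
```

```text
t 20.8 tcp [0.3951 0.2648 0.0258] ori [-2.256e+00 -2.186e+00 -2.000e-03] F [-1.2 -0.9  6.9] w 0.0205 g 59.02446985244751
tips 0.019 j [-0.97  0.53  0.3   2.2  -0.35  0.46 -0.42]
j:-0.060 0.313 0.07 0 [0.406  0.2409 0.07   7.35  ] -> [-0.0943, 0.0465, -0.1767] [0.0005, -0.0006, -0.1016]
j:-0.060 0.313 0.04 0 [0.406  0.2409 0.04   7.35  ] -> [-0.0945, 0.0464, -0.0567] [0.0005, -0.0006, -0.1016]
0.395 0.264 0.1 -1.7 [ 0.395  0.264  0.1   -1.7  ] -> [-0.003, -0.0001, -0.2966] [0.0004, -0.0006, -0.001]
```

Call:
{"op": "servo_tool", "data": {
  "commands": [
    [[0,0,-0.1],[0,0,0]],
    [[0,0,-0.177],[0,0,0]],
    [[-0.04,0.02,-0.177],[0,0,-0.05]],
    [[-0.094,0.046,-0.177],[0,0,-0.1]],
    [[-0.094,0.046,-0.177],[0,0,-0.1]],
    [[-0.094,0.046,-0.12],[0,0,-0.1]],
    [[-0.094,0.046,-0.06],[0,0,-0.1]],
    [[-0.094,0.046,-0.06],[0,0,-0.1]],
    [[-0.094,0.046,-0.06],[0,0,-0.1]],
    [[-0.094,0.046,-0.06],[0,0,-0.1]]
  ]
}}

```text
clock: 21.8
tcp_pos: [0.4057, 0.2411, 0.0405]
orientation: [2.078, 2.356, 0.001]
contact_force: [-0.2, -0.8, -0.9]
grip_width: 0.0206
gripper_force: 59.5
```

```bash
cat > rod.py <<'E'
from h import *
from go import JIG,JY
import sys
np.set_printoptions(suppress=True,precision=4)
for c in ('top','side'):
    n=sys.argv[1]+c;p,d=grab(c,n);W=cloud(c,d);np.savez(n,p=p,d=d,W=W);h=cv2.cvtColor(p,cv2.COLOR_RGB2HSV).astype(int)
    J=R.from_euler('z',-JY,degrees=True).apply(W.reshape(-1,3)-JIG).reshape(W.shape)
    for lab,y0,y1 in (('eyeL',.072,.094),('eyeR',-.094,-.072)):
        m=(abs(J[...,0]+.06)<.018)&(J[...,1]>y0)&(J[...,1]<y1)&(J[...,2]>.028);q=J[m];print(c,lab,m.sum(),'mid',(q.min(0)+q.max(0))/2,'zmax',np.percentile(q[:,2],95))
    for a in np.arange(.09,.28,.02):
        m=(abs(J[...,0]+.06)<.03)&(J[...,1]>a)&(J[...,1]<a+.02)&(J[...,2]>.013)&(J[...,2]<.045);q=J[m]
        if m.sum()>4: print('  rod',round(a+.01,3),m.sum(),q.mean(0),'ymin',q[:,1].min(),'z85',np.percentile(q[:,2],85))
    cv2.imwrite(f'pics/{n}c.png',cv2.resize(p[210:300,100:340] if c=='top' else p[140:300,160:330],None,fx=3.3,fy=3.3,interpolation=cv2.INTER_CUBIC)[...,::-1])
E
python3 rod.py a; python3 go.py "j:-0.060 0.313 0.04 0"
```

```text
top eyeL 53 mid [-0.0574  0.083   0.0338] zmax 0.038572585875270085
top eyeR 57 mid [-0.0567 -0.0811  0.0341] zmax 0.037215207116576554
  rod 0.1 21 [-0.0617  0.1032  0.0297] ymin 0.09581649665556354 z85 0.03089569636287237
  rod 0.12 33 [-0.0614  0.1203  0.0291] ymin 0.11121233981105728 z85 0.030875691689311324
  rod 0.14 32 [-0.0614  0.1402  0.0294] ymin 0.13133706284711041 z85 0.031042642777166066
  rod 0.16 32 [-0.0614  0.1601  0.0291] ymin 0.1500817585784688 z85 0.030889462975232023
  rod 0.18 33 [-0.0614  0.1803  0.029 ] ymin 0.17037311238254838 z85 0.03111730852886565
  rod 0.2 33 [-0.0615  0.2007  0.0299] ymin 0.19132568744370143 z85 0.031538386853357615
  rod 0.22 32 [-0.0613  0.221   0.0292] ymin 0.2111851625969379 z85 0.03086588317960476
  rod 0.24 31 [-0.0614  0.2405  0.0296] ymin 0.23075339634052944 z85 0.030886356056778197
  rod 0.26 32 [-0.0613  0.2601  0.029 ] ymin 0.2511691342197378 z85 0.031102049362604883
  rod 0.28 64 [-0.0611  0.2835  0.0305] ymin 0.27065384108275675 z85 0.036362875297882194
side eyeL 39 mid [-0.0607  0.0835  0.0345] zmax 0.039397259732333934
sid
[... 532 characters left out ...]
.1994  0.0296] ymin 0.1900459213403798 z85 0.03172661279551521
  rod 0.22 17 [-0.0623  0.2206  0.0298] ymin 0.21015966607611236 z85 0.03180349779968352
  rod 0.24 16 [-0.0622  0.2401  0.0302] ymin 0.23170208093123176 z85 0.03217466779288394
  rod 0.26 15 [-0.062   0.2605  0.0298] ymin 0.2521347796258203 z85 0.03186624699800661
  rod 0.28 54 [-0.0624  0.2846  0.0304] ymin 0.27167652869408826 z85 0.03721003067817115
t 21.9 tcp [0.4058 0.241  0.0406] ori [2.078e+00 2.356e+00 2.000e-03] F [ 0.3  0.4 -0.9] w 0.0204 g 59.45615530014038
tips 0.019 j [-0.9   0.5   0.29  2.2  -0.3   0.48 -0.26]
j:-0.060 0.313 0.04 0 [0.406  0.2409 0.04   7.35  ] -> [-0.0009, 0.0006, 0.0024] [0.0006, -0.0004, -0.0018]
```

View pics/asidec.png

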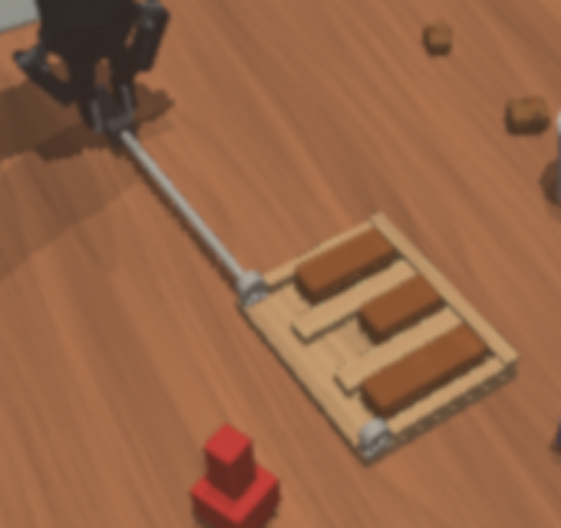

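The rod is level and parallel to the eyelet axis, with its tip about 7 mm from the left eyelet at crop (250,288). I'll check the rod-to-eyelet offset more precisely.

```bash
cat > eye.py <<'E'
from h import *
from go import JIG,JY
from scipy.optimize import least_squares
np.set_printoptions(suppress=True,precision=4)
for f in ('atop','aside','top0','side0'):
    W=np.load(f+'.npz')['W'];J=R.from_euler('z',-JY,degrees=True).apply(W.reshape(-1,3)-JIG)
    def cyl(y0,y1,rad,zmin,lab,xr):
        q=J[(abs(J[:,0]+.06)<xr)&(J[:,1]>y0)&(J[:,1]<y1)&(J[:,2]>zmin)]
        s=least_squares(lambda v:np.hypot(q[:,0]-v[0],q[:,2]-v[1])-rad,[-.06,.026],loss='soft_l1',f_scale=.001)
        print(f,lab,len(q),s.x,'rms',np.sqrt(np.mean(s.fun**2)))
    cyl(.078,.088,.011,.027,'eyeL',.013);cyl(-.088,-.078,.011,.027,'eyeR',.013)
    if f[0]=='a': cyl(.105,.25,.004,.022,'rod',.008)
E
python3 eye.py
```

```text
atop eyeL 44 [-0.0605  0.0262] rms 0.0011495265435557595
atop eyeR 45 [-0.0601  0.0255] rms 0.0011919380864410694
atop rod 234 [-0.0612  0.0267] rms 0.0010681529345099362
aside eyeL 24 [-0.0608  0.0269] rms 0.001159167543603625
aside eyeR 32 [-0.0603  0.0269] rms 0.0016468490212513136
aside rod 130 [-0.0612  0.0273] rms 0.0012380350087142168
top0 eyeL 46 [-0.0603  0.0258] rms 0.0009457432048632786
top0 eyeR 40 [-0.06    0.0259] rms 0.0012728322350966392
side0 eyeL 25 [-0.06    0.0268] rms 0.0014267877593500224
side0 eyeR 31 [-0.06    0.0271] rms 0.001048031978984161
```

```bash
python3 go.py "j:-0.0592 0.313 0.0402 0" "j:-0.0592 0.213 0.0402 0" "j:-0.0592 0.120 0.0402 0"
```

```text
t 21.9 tcp [0.4058 0.241  0.0406] ori [2.078e+00 2.356e+00 2.000e-03] F [ 0.3  0.4 -0.9] w 0.0204 g 59.45615530014038
tips 0.019 j [-0.9   0.5   0.29  2.2  -0.3   0.48 -0.26]
j:-0.0592 0.313 0.0402 0 [0.4067 0.241  0.0402 7.35  ] -> [-0.0008, 0.0038, 0.0016] [0.0006, -0.0004, -0.0018]
j:-0.0592 0.213 0.0402 0 [0.4195 0.1418 0.0402 7.35  ] -> [-0.4008, 0.0049, 0.0014] [0.0006, -0.0004, -0.0018]
j:-0.0592 0.120 0.0402 0 [0.4314 0.0495 0.0402 7.35  ] -> [-0.7728, 0.006, 0.0011] [0.0006, -0.0004, -0.0018]
```

Call:
{"op": "servo_tool", "data": {
  "commands": [
    [[0,0.004,0.001],[0,0,-0.002]],
    [[-0.02,0.004,0.001],[0,0,-0.002]],
    [[-0.05,0.004,0.001],[0,0,-0.002]],
    [[-0.09,0.004,0.001],[0,0,-0.002]],
    [[-0.14,0.004,0.001],[0,0,-0.002]],
    [[-0.2,0.004,0.001],[0,0,-0.002]],
    [[-0.26,0.005,0.001],[0,0,-0.002]],
    [[-0.32,0.005,0.001],[0,0,-0.002]],
    [[-0.38,0.005,0.001],[0,0,-0.002]],
    [[-0.44,0.005,0.001],[0,0,-0.002]],
    [[-0.5,0.005,0.001],[0,0,-0.002]],
    [[-0.56,0.005,0.001],[0,0,-0.002]],
    [[-0.6,0.006,0.001],[0,0,-0.002]],
    [[-0.6,0.006,0.001],[0,0,-0.002]],
    [[-0.6,0.006,0.001],[0,0,-0.002]]
  ]
}}

```text
clock: 23.4
tcp_pos: [0.4258, 0.092, 0.0398]
orientation: [-2.075, -2.359, -0.0]
contact_force: [-0.1, 0.3, -2.4]
grip_width: 0.0204
gripper_force: 59.5
```

```bash
cat >> eye.py <<'E'
E
cat > eye2.py <<'E'
from h import *
from go import JIG,JY
from scipy.optimize import least_squares
import sys
np.set_printoptions(suppress=True,precision=4)
for c in ('top','side'):
    p,d=grab(c,sys.argv[1]+c);W=cloud(c,d);J=R.from_euler('z',-JY,degrees=True).apply(W.reshape(-1,3)-JIG)
    def cyl(y0,y1,rad,zmin,lab,xr):
        q=J[(abs(J[:,0]+.06)<xr)&(J[:,1]>y0)&(J[:,1]<y1)&(J[:,2]>zmin)&(J[:,2]<.04)]
        if len(q)<5: return print(c,lab,len(q))
        s=least_squares(lambda v:np.hypot(q[:,0]-v[0],q[:,2]-v[1])-rad,[-.06,.026],loss='soft_l1',f_scale=.001)
        print(c,lab,len(q),s.x,'y',q[:,1].min(),q[:,1].max())
    cyl(.078,.088,.011,.027,'eyeL',.013);cyl(-.088,-.078,.011,.027,'eyeR',.013)
    cyl(-.072,.0,.004,.022,'rodR',.008);cyl(.0,.070,.004,.022,'rodL',.008);cyl(-.115,-.092,.004,.022,'rodbeyond',.008)
E
python3 eye2.py b; python3 go.py "j:-0.0592 0.120 0.0402 0"
```

```text
top eyeL 45 [-0.0605  0.0263] y 0.07828828122798104 0.0879885229349721
top eyeR 42 [-0.0598  0.0259] y -0.08750886941890954 -0.07810435555620518
top rodR 90 [-0.0595  0.0256] y -0.05576578807452615 -0.0009927711571803268
top rodL 115 [-0.0599  0.0253] y 0.0007188094860682918 0.0691903379662869
top rodbeyond 0
side eyeL 26 [-0.0604  0.0264] y 0.07808594689290252 0.08782435247830897
side eyeR 31 [-0.0595  0.0268] y -0.087332799286096 -0.07841588398005232
side rodR 73 [-0.0589  0.0263] y -0.056107842781951786 -0.0003736354328780558
side rodL 83 [-0.0593  0.0262] y 0.00016679810322768832 0.06985659578859485
side rodbeyond 0
t 23.5 tcp [0.4258 0.0927 0.0398] ori [-2.073 -2.361 -0.   ] F [ 0.5  0.1 -0.6] w 0.0206 g 59.45635735988617
tips 0.019 j [-0.58  0.46  0.26  2.28 -0.28  0.43  0.04]
j:-0.0592 0.120 0.0402 0 [0.4314 0.0495 0.0402 7.35  ] -> [-0.174, 0.0002, -0.0017] [0.0, -0.0002, 0.0009]
```

Call:
{"op": "servo_tool", "data": {
  "commands": [
    [[-0.03,0,-0.001],[0,0,0.001]],
    [[-0.06,0,-0.001],[0,0,0.001]],
    [[-0.09,0,-0.001],[0,0,0.001]],
    [[-0.12,0,-0.001],[0,0,0.001]],
    [[-0.15,0,-0.001],[0,0,0.001]],
    [[-0.174,0,-0.001],[0,0,0.001]],
    [[-0.174,0,-0.001],[0,0,0.001]],
    [[-0.174,0,-0.001],[0,0,0.001]]
  ]
}}

```text
clock: 24.3
tcp_pos: [0.4314, 0.0488, 0.04]
orientation: [-2.076, -2.358, -0.0]
contact_force: [0.6, 0.3, -1.7]
grip_width: 0.0209
gripper_force: 59.5
```

```bash
python3 eye2.py c; python3 go.py "j:-0.0592 0.113 0.0402 0"
```

```text
top eyeL 43 [-0.0605  0.0259] y 0.07820627685098727 0.08793593383601889
top eyeR 41 [-0.0597  0.0258] y -0.08781347257845606 -0.07808173304490106
top rodR 117 [-0.0599  0.0259] y -0.07192988683359035 -0.0009249753553015462
top rodL 115 [-0.0597  0.0257] y 0.0008807654140851646 0.06926251688619128
top rodbeyond 10 [-0.0592  0.0244] y -0.0997553619006213 -0.09219459907846171
side eyeL 26 [-0.0605  0.027 ] y 0.07844510595318666 0.08775071322913659
side eyeR 33 [-0.0603  0.0264] y -0.08777334390759052 -0.0785333035379351
side rodR 98 [-0.0596  0.0266] y -0.07188711505183687 -0.0010910474630491881
side rodL 81 [-0.0597  0.0264] y 0.0009330190938542975 0.06983641996381212
side rodbeyond 9 [-0.0593  0.0263] y -0.09926853493873987 -0.09219480478415003
t 24.4 tcp [0.4314 0.0492 0.04  ] ori [-2.075 -2.358 -0.   ] F [-0.2  0.9 -1. ] w 0.0204 g 59.45732116699219
tips 0.019 j [-0.47  0.46  0.26  2.28 -0.27  0.43  0.13]
j:-0.0592 0.113 0.0402 0 [0.4323 0.0426 0.0402 7.35  ] -> [-0.0267, 0.0005, -0.0007] [0.0, -0.0001, -0.0004]
```

Call:
{"op": "servo_tool", "data": {
  "commands": [
    [[-0.008,0,0],[0,0,0]],
    [[-0.012,0,0],[0,0,0]],
    [[-0.016,0,0],[0,0,0]],
    [[-0.02,0,0],[0,0,0]],
    [[-0.02,0,0],[0,0,0]]
  ]
}}

```text
clock: 24.9
tcp_pos: [0.4318, 0.0454, 0.0401]
orientation: [-2.073, -2.359, -0.001]
contact_force: [-0.9, 4.5, -0.8]
grip_width: 0.0206
gripper_force: 59.6
```

Call:
{"op": "servo_tool", "data": {
  "commands": [
    [[-0.004,0,0],[0,0,0]],
    [[-0.008,0,0],[0,0,0]],
    [[-0.008,0,0],[0,0,0]]
  ]
}}

```text
clock: 25.2
tcp_pos: [0.4318, 0.0452, 0.0401]
orientation: [-2.07, -2.359, -0.003]
contact_force: [-2.3, 13.0, 1.0]
grip_width: 0.0203
gripper_force: 59.7
```

Call:
{"op": "servo_tool", "data": {
  "commands": [
    [[0.008,0,0],[0,0,0]],
    [[0.008,0,0],[0,0,0]]
  ]
}}

```text
clock: 25.4
tcp_pos: [0.4318, 0.0453, 0.0401]
orientation: [-2.073, -2.359, -0.001]
contact_force: [-1.4, 7.6, -1.4]
grip_width: 0.0205
gripper_force: 59.6
```

Call:
{"op": "servo_tool", "data": {
  "commands": [
    [[0,0,0],[0,0,0]],
    [[0,0,0],[0,0,0]],
    [[0,0,0],[0,0,0]],
    [[0,0,-0.03],[0,0,0]],
    [[0,0,-0.1],[0,0,0]],
    [[0,0,-0.2],[0,0,0]],
    [[0,0,-0.35],[0,0,0]],
    [[0,0,-0.55],[0,0,0]],
    [[0,0,-0.55],[0,0,0]],
    [[0,0,-0.55],[0,0,0]],
    [[0,0,-0.55],[0,0,0]]
  ],
  "claw": 0.55
}}

```text
clock: 26.5
tcp_pos: [0.4312, 0.0437, 0.177]
orientation: [-2.075, -2.357, 0.002]
contact_force: [0.3, -0.9, 0.4]
grip_width: 0.0384
gripper_force: 0.0
```

```bash
python3 eye2.py d; python3 look.py side l8; python3 - <<'E'
from h import *
from fit import rect
p,d=grab('top','l9');W=cloud('top',d);X,Y,Z=np.moveaxis(W,-1,0)
for a,b in ((.075,.12),(.035,.06)):
    m=((Z>a)&(Z<b)&(X>.40)&(X<.49)&(Y>-.36)&(Y<-.25));print(m.sum(),rect(W[m][:,:2]) if m.sum() else '')
E
python3 go.py "0.4447 -0.3115 0.2 73"
```

```text
top eyeL 43 [-0.0602  0.0259] y 0.0781991083330125 0.08798169842626384
top eyeR 40 [-0.0599  0.026 ] y -0.08787383196090598 -0.07861792009177455
top rodR 115 [-0.0599  0.0278] y -0.07171309250347295 -0.0009238394400666411
top rodL 116 [-0.0599  0.0256] y 0.000817161478480971 0.06923735297485517
top rodbeyond 11 [-0.0597  0.0301] y -0.10137311850186818 -0.09380280364939003
side eyeL 27 [-0.0606  0.0266] y 0.07826218052870242 0.08797382189012559
side eyeR 33 [-0.0603  0.0264] y -0.08756672957250203 -0.07890637765995849
side rodR 92 [-0.0597  0.0284] y -0.07130350738674525 -0.0005017379534402732
side rodL 81 [-0.0596  0.026 ] y 0.0013398766938485557 0.068873105069105
side rodbeyond 15 [-0.0641  0.0341] y -0.10194998677943562 -0.09289239653330429
257 [ 0.5101 -0.0106] [73.0368 28.0062] 7.4 z 0.0386 jig [0.0111 0.0503] 0.0
213 [ 0.523  -0.0658] [56.7773 26.8459] 6.9 z 0.0383 jig [ 0.0169 -0.0061] -0.5
382 [ 0.5122 -0.1242] [92.8172 27.3999] 8.3 z 0.0384 jig [-0.0013 -0.0626] 0.9
252 [ 0.361  -0.1633] [30.9032 20.2029] 29.9 z 0.0474 jig [-0.1563 -0.0821] 22.6
161 (array([ 0.4451, -0.3104]), array([24.048 , 23.4669]), -16.061386108398438)
240 (array([ 0.4448, -0.3113]), array([44.3237, 44.2334]), -16.68048858642578)
t 26.7 tcp [0.4313 0.0436 0.1765] ori [-2.075 -2.357  0.004] F [-0.3  0.3  0.2] w 0.0386 g 0.0
tips 0.019 j [-0.6   0.18  0.39  2.2  -0.1   0.78 -0.01]
0.4447 -0.3115 0.2 73 [ 0.4447 -0.3115  0.2    73.    ] -> [-1.4159, -0.1269, -0.0926] [-0.0017, -0.0004, -0.7303]
```

View pics/l8.png

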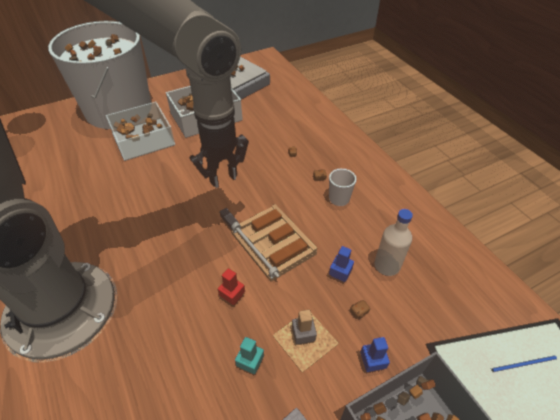

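The pin is through both eyelets, from the handle at (232,222) to the tip at (275,272), with the handle drooping slightly. All three slabs still lie flat in their lanes. Next I fetch the lapper at (304,330).

```bash
python3 go.py "0.438 -0.15 0.18 -16.5" "0.4448 -0.3113 0.13 -16.5"
```

```text
t 26.7 tcp [0.4313 0.0436 0.1765] ori [-2.075 -2.357  0.004] F [-0.3  0.3  0.2] w 0.0386 g 0.0
tips 0.019 j [-0.6   0.18  0.39  2.2  -0.1   0.78 -0.01]
0.438 -0.15 0.18 -16.5 [  0.438  -0.15    0.18  -16.5  ] -> [-0.7716, -0.0714, -0.0132] [-0.0014, 0.0008, 0.2642]
0.4448 -0.3113 0.13 -16.5 [  0.4448  -0.3113   0.13   -16.5   ] -> [-1.4149, -0.1257, 0.1874] [-0.0014, 0.0008, 0.2642]
```

Call:
{"op": "servo_tool", "data": {
  "commands": [
    [[-0.2,-0.02,-0.01],[0,0,0.08]],
    [[-0.4,-0.04,-0.01],[0,0,0.16]],
    [[-0.6,-0.06,-0.01],[0,0,0.264]],
    [[-0.8,-0.075,-0.01],[0,0,0.264]],
    [[-0.98,-0.09,-0.01],[0,0,0.264]],
    [[-0.98,-0.09,-0.01],[0,0,0.264]],
    [[-0.98,-0.09,-0.01],[0,0,0.264]],
    [[-0.98,-0.09,-0.01],[0,0,0.264]],
    [[-0.98,-0.09,-0.01],[0,0,0.264]]
  ],
  "claw": 0.35,
  "squeeze": 25
}}

```text
clock: 27.6
tcp_pos: [0.4408, -0.2002, 0.1796]
orientation: [-2.513, -1.883, 0.0]
contact_force: [0.3, 0.1, -0.9]
grip_width: 0.0556
gripper_force: 0.0
```

```bash
python3 go.py "0.4448 -0.3113 0.13 -16.5"  "0.4448 -0.3113 0.075 -16.5"
```

```text
t 27.6 tcp [ 0.4408 -0.2002  0.1796] ori [-2.513 -1.883  0.   ] F [ 0.3  0.1 -0.9] w 0.0556 g 0.0
tips 0.019 j [-0.2   0.28  0.59  2.1  -0.22  0.82  0.24]
0.4448 -0.3113 0.13 -16.5 [  0.4448  -0.3113   0.13   -16.5   ] -> [-0.4222, 0.1402, 0.1981] [-0.0007, -0.0004, 0.0021]
0.4448 -0.3113 0.075 -16.5 [  0.4448  -0.3113   0.075  -16.5   ] -> [-0.4223, 0.1405, 0.4181] [-0.0007, -0.0004, 0.0021]
```

Call:
{"op": "servo_tool", "data": {
  "commands": [
    [[-0.2,0.07,0],[0,0,0.002]],
    [[-0.35,0.12,0.05],[0,0,0.002]],
    [[-0.422,0.14,0.1],[0,0,0.002]],
    [[-0.422,0.14,0.15],[0,0,0.002]],
    [[-0.422,0.14,0.198],[0,0,0.002]],
    [[-0.422,0.14,0.198],[0,0,0.002]],
    [[-0.422,0.14,0.198],[0,0,0.002]]
  ]
}}

```text
clock: 28.3
tcp_pos: [0.4448, -0.3113, 0.1303]
orientation: [-2.517, -1.879, -0.0]
contact_force: [-0.4, -0.4, 0.8]
grip_width: 0.0553
gripper_force: 0.0
```

```bash
python3 go.py "0.4448 -0.3113 0.075 -16.5"
```

```text
t 28.3 tcp [ 0.4448 -0.3113  0.1303] ori [-2.517 -1.879 -0.   ] F [-0.4 -0.4  0.8] w 0.0553 g 0.0
tips 0.019 j [ 0.06  0.46  0.56  2.01 -0.35  0.77  0.54]
0.4448 -0.3113 0.075 -16.5 [  0.4448  -0.3113   0.075  -16.5   ] -> [0.0, 0.0003, 0.2213] [-0.0006, -0.0005, -0.0002]
```

Call:
{"op": "servo_tool", "data": {
  "commands": [
    [[0,0,0.03],[0,0,0]],
    [[0,0,0.08],[0,0,0]],
    [[0,0,0.13],[0,0,0]],
    [[0,0,0.18],[0,0,0]],
    [[0,0,0.22],[0,0,0]],
    [[0,0,0.22],[0,0,0]],
    [[0,0,0.22],[0,0,0]],
    [[0,0,0.22],[0,0,0]]
  ],
  "claw": 0.6
}}

```text
clock: 29.1
tcp_pos: [0.4446, -0.3134, 0.0759]
orientation: [2.519, 1.876, 0.0]
contact_force: [0.2, -0.7, 0.6]
grip_width: 0.0342
gripper_force: 0.0
```

Call:
{"op": "servo_tool", "data": {
  "commands": [
    [[0,0,0],[0,0,0]],
    [[0,0,0],[0,0,0]],
    [[0,0,0],[0,0,0]],
    [[0,0,0],[0,0,0]]
  ],
  "claw": 0.85
}}

```text
clock: 29.5
tcp_pos: [0.4448, -0.3133, 0.0758]
orientation: [2.519, 1.876, 0.001]
contact_force: [0.2, -1.4, 0.8]
grip_width: 0.0235
gripper_force: 30.1
```

Call:
{"op": "servo_tool", "data": {
  "commands": [
    [[0,0,-0.05],[0,0,0]],
    [[0,0,-0.15],[0,0,0]],
    [[0,0,-0.25],[0,0,0]],
    [[0,0,-0.25],[0,0,0]],
    [[0,0,-0.25],[0,0,0]],
    [[0,0,-0.25],[0,0,0]]
  ],
  "squeeze": 50
}}

```text
clock: 30.1
tcp_pos: [0.4438, -0.3123, 0.1372]
orientation: [-2.518, -1.876, 0.001]
contact_force: [-0.8, 0.3, -3.3]
grip_width: 0.0233
gripper_force: 53.4
```

```bash
cat > lap.py <<'E'
from h import *
import sys
np.set_printoptions(suppress=True,precision=4)
p,d=grab('side',sys.argv[1]);W=cloud('side',d);o=st();t=np.array(o['tcp_pos']);q=W-t;h=cv2.cvtColor(p,cv2.COLOR_RGB2HSV).astype(int)
m=(np.hypot(q[...,0],q[...,1])<.045)&(q[...,2]<.03)&(q[...,2]>-.12)&(W[...,2]>.01)
for a in np.arange(-.10,.03,.004):
    k=m&(q[...,2]>=a)&(q[...,2]<a+.004);print(round(a,3),k.sum(),np.median(h[k],0) if k.sum() else '',np.ptp(q[k][:,0]).round(3) if k.sum() else '')
v,u=np.where(m);cv2.imwrite(f'pics/{sys.argv[1]}c.png',cv2.resize(p[v.min()-25:v.max()+25,u.min()-25:u.max()+25],None,fx=4,fy=4,interpolation=cv2.INTER_CUBIC)[...,::-1])
E
python3 lap.py e; python3 go.py "j:-0.0365 -0.058 0.15 0"
```

```text
t 30.15 tcp [ 0.4437 -0.3123  0.137 ] ori [-2.518 -1.875  0.001] F [-0.7  0.3 -2.1] w 0.0236 g 53.37439477443695
-0.1 0  
-0.096 0  
-0.092 0  
-0.088 0  
-0.084 0  
-0.08 0  
-0.076 6 [14.  93.5 84.5] 0.023
-0.072 11 [12. 78. 75.] 0.025
-0.068 3 [12. 64. 72.] 0.02
-0.064 1 [ 14. 100.  99.] 0.0
-0.06 18 [11.  56.  74.5] 0.035
-0.056 23 [11. 54. 77.] 0.039
-0.052 25 [11. 45. 77.] 0.038
-0.048 31 [10. 44. 77.] 0.04
-0.044 18 [11. 43. 78.] 0.04
-0.04 29 [10. 43. 78.] 0.039
-0.036 42 [11. 34. 91.] 0.045
-0.032 151 [ 10.  29. 107.] 0.044
-0.028 16 [13.  79.5 90. ] 0.036
-0.024 11 [ 14. 103.  93.] 0.02
-0.02 11 [ 15. 104.  92.] 0.027
-0.016 13 [ 15. 104.  93.] 0.026
-0.012 25 [14. 93. 86.] 0.046
-0.008 24 [14.  93.5 88. ] 0.046
-0.004 33 [13. 77. 85.] 0.048
0.0 25 [14. 79. 88.] 0.045
0.004 29 [14. 89. 87.] 0.047
0.008 30 [14.  83.5 86. ] 0.046
0.012 22 [14.  91.5 87.5] 0.039
0.016 83 [ 15. 104.  94.] 0.043
0.02 56 [ 14.  104.   95.5] 0.054
0.024 23 [10. 73. 53.] 0.06
0.028 19 [10. 75. 52.] 0.066
t 30.15 tcp [ 0.4437 -0.3123  0.137 ] ori [-2.518e+00 -1.875e+00  1.000e-03] F [-0.7  0.3 -2.1] w 0.0236 g 53.37439477443695
tips 0.019 j [ 0.06  0.45  0.57  2.   -0.34  0.78  0.53]
j:-0.0365 -0.058 0.15 0 [ 0.4767 -0.1241  0.15    7.35  ] -> [0.7593, -0.0891, -0.0512] [-0.0013, -0.0006, -0.2665]
```

View pics/ec.png

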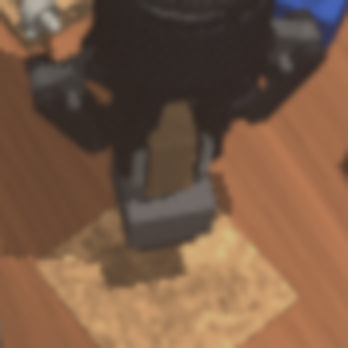

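The side crop shows the lapper held upright and square in the fingers above the mat. The housing top measures 30 mm below the TCP. Next I check the slab positions again and move over the long slab.

Call:
{"op": "servo_tool", "data": {
  "commands": [
    [[0.1,0,-0.05],[0,0,-0.05]],
    [[0.25,-0.02,-0.05],[0,0,-0.15]],
    [[0.4,-0.05,-0.05],[0,0,-0.2665]],
    [[0.55,-0.07,-0.05],[0,0,-0.2665]],
    [[0.7,-0.089,-0.05],[0,0,-0.2665]],
    [[0.759,-0.089,-0.05],[0,0,-0.2665]],
    [[0.759,-0.089,-0.05],[0,0,-0.2665]],
    [[0.759,-0.089,-0.05],[0,0,-0.2665]],
    [[0.759,-0.089,-0.05],[0,0,-0.2665]]
  ]
}}

```text
clock: 31.05
tcp_pos: [0.4768, -0.1263, 0.1502]
orientation: [-2.077, -2.357, 0.002]
contact_force: [-0.7, 0.2, -2.0]
grip_width: 0.0238
gripper_force: 53.4
```

```bash
sed -n '/^/p' look.py >/dev/null; python3 look.py top m1; python3 look.py side m2; python3 go.py "j:-0.036 -0.0595 0.125 0" "j:-0.036 -0.0595 0.113 0"
```

```text
326 [ 0.5244 -0.0612] [59.5175 28.5936] 7.7 z 0.038 jig [ 0.0189 -0.0018] 0.3
413 [ 0.5108 -0.0069] [75.8814 28.3907] 7.9 z 0.0382 jig [0.0123 0.0538] 0.6
362 [ 0.5129 -0.1244] [93.811  28.5041] 6.0 z 0.0383 jig [-0.0006 -0.063 ] -1.3
257 [ 0.3634 -0.1665] [35.5258 18.1358] 46.2 z 0.0474 jig [-0.1543 -0.0856] 38.8
t 31.15 tcp [ 0.477  -0.1263  0.1504] ori [-2.078e+00 -2.356e+00  1.000e-03] F [-0.1  0.3 -2.5] w 0.0231 g 53.38467299938202
tips 0.019 j [-0.25  0.33  0.46  2.1  -0.21  0.75  0.47]
j:-0.036 -0.0595 0.125 0 [ 0.4774 -0.1255  0.125   7.35  ] -> [0.0028, 0.0021, 0.1016] [-0.0003, 0.0002, -0.0018]
j:-0.036 -0.0595 0.113 0 [ 0.4774 -0.1255  0.113   7.35  ] -> [0.0028, 0.0022, 0.1496] [-0.0003, 0.0002, -0.0018]
```

View pics/m2.png

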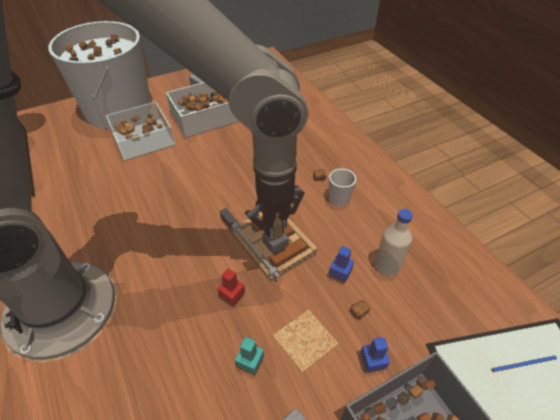

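The lapper hangs over the long slab's pinned end at (275,238), and the pin is still in place. I'll lower it to the touch point.

Call:
{"op": "servo_tool", "data": {
  "commands": [
    [[0.003,0.002,0.05],[0,0,-0.002]],
    [[0.003,0.002,0.1],[0,0,-0.002]],
    [[0.003,0.002,0.125],[0,0,-0.002]],
    [[0.003,0.002,0.14],[0,0,-0.002]],
    [[0.003,0.002,0.15],[0,0,-0.002]],
    [[0.003,0.002,0.15],[0,0,-0.002]],
    [[0.003,0.002,0.15],[0,0,-0.002]]
  ]
}}

```text
clock: 31.85
tcp_pos: [0.478, -0.1242, 0.1132]
orientation: [2.071, 2.362, 0.0]
contact_force: [0.6, 0.3, -1.6]
grip_width: 0.0232
gripper_force: 53.6
```

Call:
{"op": "servo_tool", "data": {
  "commands": [
    [[0,0,0.008],[0,0,0]],
    [[0,0,0.016],[0,0,0]],
    [[0,0,0.016],[0,0,0]],
    [[0,0,0.016],[0,0,0]]
  ]
}}

```text
clock: 32.25
tcp_pos: [0.4782, -0.1242, 0.1093]
orientation: [2.071, 2.362, 0.001]
contact_force: [-1.0, -0.9, 1.0]
grip_width: 0.0236
gripper_force: 53.8
```

```bash
python3 - <<'E'
from h import *
F=[]
for i in range(4):
    r.grab_frame('side');F.append(r.get_obs()['contact_force'])
print(np.mean(F,0),np.std(F,0));st()
E
python3 go.py "j:-0.036 -0.0595 0.1073 0" "j:0.040 -0.0595 0.1073 0"
```

```text
[ 0.40724032 -0.64827742  1.04195247] [0.1642258  0.53744814 0.2447176 ]
t 32.45 tcp [ 0.4782 -0.1241  0.1092] ori [2.071e+00 2.362e+00 1.000e-03] F [ 0.5 -1.4  0.7] w 0.0235 g 53.84166240692139
t 32.45 tcp [ 0.4782 -0.1241  0.1092] ori [2.071e+00 2.362e+00 1.000e-03] F [ 0.5 -1.4  0.7] w 0.0235 g 53.84166240692139
tips 0.019 j [-0.21  0.4   0.42  2.13 -0.26  0.66  0.52]
j:-0.036 -0.0595 0.1073 0 [ 0.4774 -0.1255  0.1073  7.35  ] -> [-0.005, -0.004, 0.0078] [0.0005, 0.0001, 0.0018]
j:0.040 -0.0595 0.1073 0 [ 0.5528 -0.1158  0.1073  7.35  ] -> [-0.0059, 0.3, 0.008] [0.0005, 0.0001, 0.0018]
```

Call:
{"op": "servo_tool", "data": {
  "commands": [
    [[-0.003,0,0.004],[0,0,0.001]],
    [[-0.005,0,0.007],[0,0,0.002]],
    [[-0.005,0,0.007],[0,0,0.002]],
    [[-0.005,0.008,0.007],[0,0,0.002]],
    [[-0.005,0.016,0.007],[0,0,0.002]],
    [[-0.005,0.024,0.007],[0,0,0.002]],
    [[-0.005,0.032,0.007],[0,0,0.002]],
    [[-0.005,0.04,0.007],[0,0,0.002]],
    [[-0.005,0.048,0.007],[0,0,0.002]],
    [[-0.005,0.056,0.007],[0,0,0.002]],
    [[-0.005,0.064,0.007],[0,0,0.002]],
    [[-0.005,0.072,0.007],[0,0,0.002]],
    [[-0.005,0.08,0.007],[0,0,0.002]],
    [[-0.005,0.088,0.007],[0,0,0.002]],
    [[-0.005,0.096,0.007],[0,0,0.002]],
    [[-0.005,0.104,0.007],[0,0,0.002]],
    [[-0.005,0.112,0.007],[0,0,0.002]],
    [[-0.005,0.12,0.007],[0,0,0.002]],
    [[-0.005,0.128,0.007],[0,0,0.002]],
    [[-0.005,0.136,0.007],[0,0,0.002]]
  ]
}}

```text
clock: 34.45
tcp_pos: [0.5119, -0.1209, 0.1073]
orientation: [-2.075, -2.359, 0.0]
contact_force: [-3.7, -0.1, 2.6]
grip_width: 0.0233
gripper_force: 54.1
```

Call:
{"op": "servo_tool", "data": {
  "commands": [
    [[0,0.008,0],[0,0,0]],
    [[0,0.016,0],[0,0,0]],
    [[0,0.024,0],[0,0,0]],
    [[0,0.032,0],[0,0,0]],
    [[0,0.04,0],[0,0,0]],
    [[0,0.048,0],[0,0,0]],
    [[0,0.056,0],[0,0,0]],
    [[0,0.064,0],[0,0,0]],
    [[0,0.072,0],[0,0,0]],
    [[0,0.08,0],[0,0,0]],
    [[0,0.088,0],[0,0,0]],
    [[0,0.096,0],[0,0,0]],
    [[0,0.104,0],[0,0,0]],
    [[0,0.112,0],[0,0,0]],
    [[0,0.12,0],[0,0,0]],
    [[0,0.128,0],[0,0,0]],
    [[0,0.136,0],[0,0,0]],
    [[0,0.144,0],[0,0,0]],
    [[0,0.152,0],[0,0,0]],
    [[0,0.16,0],[0,0,0]]
  ]
}}

```text
clock: 36.45
tcp_pos: [0.5516, -0.1157, 0.1073]
orientation: [-2.075, -2.359, 0.0]
contact_force: [-3.0, -0.0, 3.6]
grip_width: 0.0235
gripper_force: 54.1
```

Call:
{"op": "servo_tool", "data": {
  "commands": [
    [[0,0,0],[0,0,0]],
    [[0,0,0],[0,0,0]],
    [[0,0,0],[0,0,0]]
  ]
}}

```text
clock: 36.75
tcp_pos: [0.5519, -0.1157, 0.1075]
orientation: [2.074, 2.359, 0.001]
contact_force: [-1.7, 0.1, 2.8]
grip_width: 0.0235
gripper_force: 54.0
```

```bash
python3 look.py top m3; python3 look.py side m4; python3 go.py "j:0.040 -0.0595 0.15 0" "j:-0.016 0.0515 0.15 0"
```

```text
266 [ 0.5094 -0.0104] [73.3497 27.8837] 7.2 z 0.0384 jig [0.0105 0.0506] -0.1
213 [ 0.5224 -0.0643] [57.0712 30.7661] 7.1 z 0.0385 jig [ 0.0165 -0.0045] -0.2
307 [ 0.5    -0.1247] [68.3953 29.3443] 7.6 z 0.0387 jig [-0.0135 -0.0616] 0.2
255 [ 0.3616 -0.1641] [34.1916 19.4632] 36.5 z 0.0473 jig [-0.1558 -0.0829] 29.1
t 36.85 tcp [ 0.5519 -0.1157  0.1075] ori [2.074e+00 2.358e+00 1.000e-03] F [-0.8  0.4  2.7] w 0.0236 g 54.02439773082733
tips 0.019 j [-0.22  0.5   0.41  1.97 -0.29  0.73  0.49]
j:0.040 -0.0595 0.15 0 [ 0.5528 -0.1158  0.15    7.35  ] -> [-0.0008, 0.0038, -0.17] [0.0006, 0.0001, -0.0002]
j:-0.016 0.0515 0.15 0 [ 0.483  -0.0129  0.15    7.35  ] -> [0.4431, -0.2203, -0.1703] [0.0006, 0.0001, -0.0002]
```

Call:
{"op": "servo_tool", "data": {
  "commands": [
    [[0,0,-0.05],[0,0,0]],
    [[0,0,-0.17],[0,0,0]],
    [[0,0,-0.17],[0,0,0]],
    [[0.15,-0.07,-0.17],[0,0,0]],
    [[0.3,-0.15,-0.17],[0,0,0]],
    [[0.445,-0.214,-0.17],[0,0,0]],
    [[0.445,-0.214,-0.17],[0,0,0]],
    [[0.445,-0.214,-0.17],[0,0,0]],
    [[0.445,-0.214,-0.17],[0,0,0]],
    [[0.445,-0.214,-0.17],[0,0,0]]
  ]
}}

```text
clock: 37.85
tcp_pos: [0.4848, -0.0135, 0.1498]
orientation: [2.077, 2.356, -0.0]
contact_force: [0.5, -0.3, -2.6]
grip_width: 0.0232
gripper_force: 53.3
```

```bash
python3 - <<'E'
from h import *
F=[]
for i in range(4):
    r.grab_frame('side');F.append(r.get_obs()['contact_force'])
print(np.mean(F,0))
E
python3 look.py top m5; python3 lap.py m6 | grep -E "^(-0.03|-0.02|-0.04)"; python3 go.py "j:-0.0145 0.052 0.115 0" "j:-0.0145 0.052 0.108 0" "j:0.040 0.052 0.108 0"
```

```text
[ 0.4073253   0.06731868 -1.93290303]
526 [ 0.5129 -0.1197] [94.5655 29.5456] 7.8 z 0.038 jig [-0.     -0.0583] 0.5
235 [ 0.3644 -0.1504] [50.3087 25.7666] -89.7 z 0.046 jig [-0.1513 -0.0697] -97.1
-0.048 26 [ 9. 48. 73.] 0.045
-0.044 30 [10. 48. 73.] 0.044
-0.04 28 [ 9.5 48.  74. ] 0.044
-0.036 41 [10. 40. 82.] 0.047
-0.032 106 [ 9. 32. 99.] 0.044
-0.028 15 [13. 90. 85.] 0.035
-0.024 9 [ 14. 106.  85.] 0.017
-0.02 10 [ 14.  106.5  86. ] 0.028
t 38.15 tcp [ 0.4843 -0.0126  0.1497] ori [ 2.076  2.358 -0.   ] F [ 0.7  0.2 -1.4] w 0.0233 g 53.332693576812744
tips 0.019 j [-0.47  0.32  0.44  2.12 -0.2   0.74  0.22]
j:-0.0145 0.052 0.115 0 [ 0.4845 -0.0122  0.115   7.35  ] -> [0.0018, 0.001, 0.1389] [0.0, 0.0001, -0.0006]
j:-0.0145 0.052 0.108 0 [ 0.4845 -0.0122  0.108   7.35  ] -> [0.0018, 0.001, 0.1669] [0.0, 0.0001, -0.0006]
j:0.040 0.052 0.108 0 [ 5.385e-01 -5.200e-03  1.080e-01  7.350e+00] -> [0.002, 0.219, 0.1669] [0.0, 0.0001, -0.0006]
```

Call:
{"op": "servo_tool", "data": {
  "commands": [
    [[0.001,0.001,0.05],[0,0,0]],
    [[0.001,0.001,0.1],[0,0,0]],
    [[0.001,0.001,0.13],[0,0,0]],
    [[0.001,0.001,0.145],[0,0,0]],
    [[0.001,0.001,0.156],[0,0,0]],
    [[0.001,0.001,0.164],[0,0,0]],
    [[0.001,0.001,0.164],[0,0,0]],
    [[0.001,0.001,0.164],[0,0,0]]
  ]
}}

```text
clock: 38.95
tcp_pos: [0.4843, -0.012, 0.109]
orientation: [-2.075, -2.359, -0.0]
contact_force: [-1.6, -0.0, 0.9]
grip_width: 0.0235
gripper_force: 53.9
```

```bash
python3 - <<'E'
from h import *
F=[]
for i in range(4):
    r.grab_frame('side');F.append(r.get_obs()['contact_force'])
print(np.mean(F,0))
E
python3 go.py "j:-0.0145 0.052 0.108 0" "j:0.040 0.052 0.108 0"
```

```text
[-2.559766   -0.38946429  1.74443807]
t 39.15 tcp [ 0.4844 -0.012   0.109 ] ori [2.075 2.359 0.   ] F [-2.6 -0.1  2.5] w 0.0234 g 53.94158184528351
tips 0.019 j [-0.44  0.39  0.4   2.15 -0.25  0.65  0.27]
j:-0.0145 0.052 0.108 0 [ 0.4845 -0.0122  0.108   7.35  ] -> [-0.0006, 0.0002, 0.0039] [0.0002, 0.0, -0.0002]
j:0.040 0.052 0.108 0 [ 5.385e-01 -5.200e-03  1.080e-01  7.350e+00] -> [-0.0005, 0.2182, 0.004] [0.0002, 0.0, -0.0002]
```

Call:
{"op": "servo_tool", "data": {
  "commands": [
    [[0,0,0.0035],[0,0,0]],
    [[0,0,0.0035],[0,0,0]],
    [[0,0.008,0.0035],[0,0,0]],
    [[0,0.016,0.0035],[0,0,0]],
    [[0,0.024,0.0035],[0,0,0]],
    [[0,0.032,0.0035],[0,0,0]],
    [[0,0.04,0.0035],[0,0,0]],
    [[0,0.048,0.0035],[0,0,0]],
    [[0,0.056,0.0035],[0,0,0]],
    [[0,0.064,0.0035],[0,0,0]],
    [[0,0.072,0.0035],[0,0,0]],
    [[0,0.08,0.0035],[0,0,0]],
    [[0,0.088,0.0035],[0,0,0]],
    [[0,0.096,0.0035],[0,0,0]],
    [[0,0.104,0.0035],[0,0,0]]
  ]
}}

```text
clock: 40.65
tcp_pos: [0.5103, -0.0086, 0.1079]
orientation: [2.075, 2.359, 0.0]
contact_force: [-3.0, -0.0, 2.2]
grip_width: 0.0236
gripper_force: 54.0
```

Call:
{"op": "servo_tool", "data": {
  "commands": [
    [[0,0.008,0],[0,0,0]],
    [[0,0.016,0],[0,0,0]],
    [[0,0.024,0],[0,0,0]],
    [[0,0.032,0],[0,0,0]],
    [[0,0.04,0],[0,0,0]],
    [[0,0.048,0],[0,0,0]],
    [[0,0.056,0],[0,0,0]],
    [[0,0.064,0],[0,0,0]],
    [[0,0.072,0],[0,0,0]],
    [[0,0.08,0],[0,0,0]],
    [[0,0.088,0],[0,0,0]],
    [[0,0.096,0],[0,0,0]],
    [[0,0.104,0],[0,0,0]],
    [[0,0.112,0],[0,0,0]],
    [[0,0.112,0],[0,0,0]],
    [[0,0.112,0],[0,0,0]]
  ]
}}

```text
clock: 42.25
tcp_pos: [0.5384, -0.005, 0.108]
orientation: [2.074, 2.359, 0.001]
contact_force: [-1.1, 0.7, 2.4]
grip_width: 0.0235
gripper_force: 54.0
```

```bash
python3 go.py "j:0.040 0.052 0.15 0" "j:0.0025 -0.0035 0.15 0"
```

```text
t 42.25 tcp [ 0.5384 -0.005   0.108 ] ori [2.074e+00 2.359e+00 1.000e-03] F [-1.1  0.7  2.4] w 0.0235 g 54.00270402431488
tips 0.019 j [-0.42  0.46  0.39  2.02 -0.27  0.7   0.27]
j:0.040 0.052 0.15 0 [ 5.385e-01 -5.200e-03  1.500e-01  7.350e+00] -> [-0.0009, 0.0004, -0.1679] [0.0006, 0.0001, -0.0001]
j:0.0025 -0.0035 0.15 0 [ 0.5084 -0.0651  0.15    7.35  ] -> [-0.2229, -0.1496, -0.168] [0.0006, 0.0001, -0.0001]
```

Call:
{"op": "servo_tool", "data": {
  "commands": [
    [[0,0,-0.05],[0,0,0]],
    [[0,0,-0.168],[0,0,0]],
    [[0,0,-0.168],[0,0,0]],
    [[-0.1,-0.07,-0.168],[0,0,0]],
    [[-0.223,-0.155,-0.168],[0,0,0]],
    [[-0.223,-0.155,-0.168],[0,0,0]],
    [[-0.223,-0.155,-0.168],[0,0,0]],
    [[-0.223,-0.155,-0.168],[0,0,0]]
  ]
}}

```text
clock: 43.05
tcp_pos: [0.5071, -0.0644, 0.1499]
orientation: [2.073, 2.36, 0.001]
contact_force: [0.4, -0.0, -1.6]
grip_width: 0.0236
gripper_force: 53.3
```

```bash
python3 look.py top m7; python3 look.py side m8;python3 go.py "j:0.001 -0.0035 0.108 0" "j:0.039 -0.0035 0.108 0"
```

```text
150 [ 0.3618 -0.1493] [14.1605  0.1203] -63.9 z 0.0781 jig [-0.1537 -0.0683] -71.2
111 [ 0.4874 -0.0132] [28.1432 27.6457] 3.3 z 0.0381 jig [-0.0117  0.0506] -4.1
207 [ 0.5228 -0.065 ] [56.6889 28.3737] 8.3 z 0.0385 jig [ 0.0167 -0.0052] 0.9
393 [ 0.5116 -0.1241] [93.2885 27.4625] 7.3 z 0.0384 jig [-0.0019 -0.0625] -0.1
256 [ 0.3607 -0.1632] [31.0955 20.3912] 28.1 z 0.0473 jig [-0.1565 -0.082 ] 20.7
t 43.15 tcp [ 0.5071 -0.0642  0.1498] ori [2.073e+00 2.361e+00 1.000e-03] F [ 0.4  0.1 -2.7] w 0.0233 g 53.33252549171448
tips 0.019 j [-0.36  0.36  0.44  2.06 -0.22  0.76  0.35]
j:0.001 -0.0035 0.108 0 [ 0.5069 -0.0652  0.108   7.35  ] -> [-0.0041, -0.0014, 0.1673] [0.0002, -0.0002, 0.001]
j:0.039 -0.0035 0.108 0 [ 0.5446 -0.0604  0.108   7.35  ] -> [-0.0043, 0.1506, 0.1673] [0.0002, -0.0002, 0.001]
```

Call:
{"op": "servo_tool", "data": {
  "commands": [
    [[-0.004,-0.001,0.05],[0,0,0]],
    [[-0.004,-0.001,0.1],[0,0,0]],
    [[-0.004,-0.001,0.13],[0,0,0]],
    [[-0.004,-0.001,0.145],[0,0,0]],
    [[-0.004,-0.001,0.156],[0,0,0]],
    [[-0.004,-0.001,0.164],[0,0,0]],
    [[-0.004,-0.001,0.167],[0,0,0]],
    [[-0.004,-0.001,0.167],[0,0,0]],
    [[-0.004,-0.001,0.167],[0,0,0]]
  ]
}}

```text
clock: 44.05
tcp_pos: [0.5065, -0.0664, 0.1084]
orientation: [2.075, 2.359, 0.0]
contact_force: [-2.6, -0.1, 1.3]
grip_width: 0.023
gripper_force: 54.0
```

```bash
python3 - <<'E'
from h import *
F=[]
for i in range(3):
    r.grab_frame('side');F.append(r.get_obs()['contact_force'])
print(np.mean(F,0))
E
python3 go.py "j:0.039 -0.0035 0.108 0"
```

```text
[-2.3662695  -0.45892635  2.43975996]
t 44.2 tcp [ 0.5065 -0.0664  0.1084] ori [2.075 2.359 0.   ] F [-2.2 -0.9  3.4] w 0.0234 g 53.970175981521606
tips 0.019 j [-0.32  0.43  0.41  2.09 -0.27  0.68  0.39]
j:0.039 -0.0035 0.108 0 [ 0.5446 -0.0604  0.108   7.35  ] -> [0.0044, 0.1544, 0.0014] [0.0001, 0.0, -0.0002]
```

Force is 4.3 N, which puts the pad about half way in. I'll make the stroke.

Call:
{"op": "servo_tool", "data": {
  "commands": [
    [[0.004,0.008,0.001],[0,0,0]],
    [[0.004,0.016,0.001],[0,0,0]],
    [[0.004,0.024,0.001],[0,0,0]],
    [[0.004,0.032,0.001],[0,0,0]],
    [[0.004,0.04,0.001],[0,0,0]],
    [[0.004,0.048,0.001],[0,0,0]],
    [[0.004,0.056,0.001],[0,0,0]],
    [[0.004,0.064,0.001],[0,0,0]],
    [[0.004,0.072,0.001],[0,0,0]],
    [[0.004,0.08,0.001],[0,0,0]],
    [[0.004,0.088,0.001],[0,0,0]],
    [[0.004,0.096,0.001],[0,0,0]],
    [[0.004,0.104,0.001],[0,0,0]],
    [[0.004,0.112,0.001],[0,0,0]],
    [[0.004,0.12,0.001],[0,0,0]],
    [[0.004,0.128,0.001],[0,0,0]],
    [[0.004,0.136,0.001],[0,0,0]],
    [[0.004,0.144,0.001],[0,0,0]],
    [[0.004,0.152,0.001],[0,0,0]],
    [[0.004,0.154,0.001],[0,0,0]]
  ]
}}

```text
clock: 46.2
tcp_pos: [0.5448, -0.0604, 0.1079]
orientation: [2.075, 2.359, 0.0]
contact_force: [-2.3, 0.0, 2.7]
grip_width: 0.0233
gripper_force: 54.0
```

Call:
{"op": "servo_tool", "data": {
  "commands": [
    [[0,0,0],[0,0,0]],
    [[0,0,0],[0,0,0]],
    [[0,0,-0.05],[0,0,0]],
    [[0,0,-0.17],[0,0,0]],
    [[0,0,-0.17],[0,0,0]],
    [[-0.15,-0.06,-0.17],[0,0,0]],
    [[-0.35,-0.15,-0.17],[0,0,0.05]],
    [[-0.5,-0.25,-0.17],[0,0,0.1]],
    [[-0.7,-0.35,-0.17],[0,0,0.2]],
    [[-0.9,-0.42,-0.17],[0,0,0.264]],
    [[-0.9,-0.42,-0.17],[0,0,0.264]],
    [[-0.9,-0.42,-0.17],[0,0,0.264]],
    [[-0.9,-0.42,-0.17],[0,0,0.264]]
  ]
}}

```text
clock: 47.5
tcp_pos: [0.4697, -0.2956, 0.15]
orientation: [-2.513, -1.883, -0.001]
contact_force: [0.1, 0.3, -2.3]
grip_width: 0.0236
gripper_force: 53.4
```

```bash
python3 look.py top m9; python3 - <<'E'
from h import *
from fit import rect
D=np.load('top0.npz');p,W=D['p'],D['W'];h=cv2.cvtColor(p,cv2.COLOR_RGB2HSV).astype(int);X,Y,Z=np.moveaxis(W,-1,0)
m=(Z<.009)&(h[...,1]<165)&(h[...,2]>120)&(X>.36)&(X<.53)&(Y>-.40)&(Y<-.22)
m=cv2.morphologyEx(m.astype(np.uint8),cv2.MORPH_OPEN,np.ones((3,3)))>0
print(m.sum(),rect(W[m][:,:2]))
E
python3 go.py "0.4448 -0.3125 0.13 -16.5" "0.4448 -0.3125 0.077 -16.5"
```

```text
523 [ 0.5126 -0.12  ] [93.9874 29.1821] 7.5 z 0.038 jig [-0.0004 -0.0586] 0.1
320 [ 0.5246 -0.0611] [58.7624 28.3207] 7.7 z 0.0381 jig [ 0.019  -0.0017] 0.4
403 [ 0.5111 -0.0065] [74.9324 28.0505] 7.2 z 0.0381 jig [0.0127 0.0542] -0.1
234 [ 0.3644 -0.1503] [50.1278 25.8026] -89.8 z 0.0463 jig [-0.1513 -0.0697] -97.1
1373 (array([ 0.4453, -0.3213]), array([103.4154, 103.0863]), -80.45613765716553)
t 47.55 tcp [ 0.47   -0.2949  0.15  ] ori [-2.512e+00 -1.885e+00 -1.000e-03] F [-0.6 -0.1 -2.3] w 0.0234 g 53.42958211898804
tips 0.019 j [ 0.01  0.45  0.57  1.97 -0.33  0.82  0.48]
0.4448 -0.3125 0.13 -16.5 [  0.4448  -0.3125   0.13   -16.5   ] -> [-0.0958, -0.077, 0.08] [-0.0003, -0.0008, 0.0028]
0.4448 -0.3125 0.077 -16.5 [  0.4448  -0.3125   0.077  -16.5   ] -> [-0.0961, -0.0769, 0.292] [-0.0003, -0.0008, 0.0028]
```

Call:
{"op": "servo_tool", "data": {
  "commands": [
    [[-0.113,-0.072,0],[0,0,0.003]],
    [[-0.113,-0.072,0.08],[0,0,0.003]],
    [[-0.113,-0.072,0.15],[0,0,0.003]],
    [[-0.113,-0.072,0.2],[0,0,0.003]],
    [[-0.113,-0.072,0.24],[0,0,0.003]],
    [[-0.113,-0.072,0.27],[0,0,0.003]],
    [[-0.113,-0.072,0.285],[0,0,0.003]],
    [[-0.113,-0.072,0.292],[0,0,0.003]],
    [[-0.113,-0.072,0.292],[0,0,0.003]],
    [[-0.113,-0.072,0.292],[0,0,0.003]]
  ]
}}

```text
clock: 48.55
tcp_pos: [0.4441, -0.3191, 0.0778]
orientation: [2.52, 1.875, 0.001]
contact_force: [-0.4, 0.6, -0.5]
grip_width: 0.0233
gripper_force: 53.5
```

Call:
{"op": "servo_tool", "data": {
  "commands": [
    [[0,0,0],[0,0,0]],
    [[0,0,0],[0,0,0]],
    [[0,0,0],[0,0,0]],
    [[0,0,0],[0,0,0]],
    [[0,0,-0.05],[0,0,0]],
    [[0,0,-0.15],[0,0,0]],
    [[0,0,-0.3],[0,0,0]],
    [[0,0,-0.5],[0,0,0]],
    [[0,0,-0.6],[0,0,0]],
    [[0,0,-0.6],[0,0,0]],
    [[0,0,-0.6],[0,0,0]]
  ],
  "claw": 0.6
}}

```text
clock: 49.65
tcp_pos: [0.444, -0.3189, 0.2282]
orientation: [2.52, 1.875, 0.002]
contact_force: [-0.6, 0.9, -1.0]
grip_width: 0.0341
gripper_force: 0.0
```

```bash
python3 look.py side n1; python3 - <<'E'
from h import *
p,d=grab('top','n2')
q=cv2.imread('pics/n1.png');t=cv2.imread('pics/n2.png')
cv2.imwrite('pics/n3.png',np.hstack([cv2.resize(q[190:370,210:410],(400,360)),cv2.resize(t[170:290,220:420],(400,360))]))
st()
E
```

```text
252 [ 0.5101 -0.0114] [72.6825 26.9396] 8.1 z 0.0386 jig [0.011  0.0495] 0.8
195 [ 0.5239 -0.065 ] [55.5332 27.2484] 7.4 z 0.0381 jig [ 0.0178 -0.0054] 0.1
246 [ 0.3635 -0.1652] [35.6025 17.3152] 46.4 z 0.0469 jig [-0.1541 -0.0843] 39.0
t 49.75 tcp [ 0.4432 -0.3184  0.2266] ori [-2.519e+00 -1.874e+00  1.000e-03] F [-0.1 -0.3  0.3] w 0.0341 g 0.0
```

View pics/n3.png

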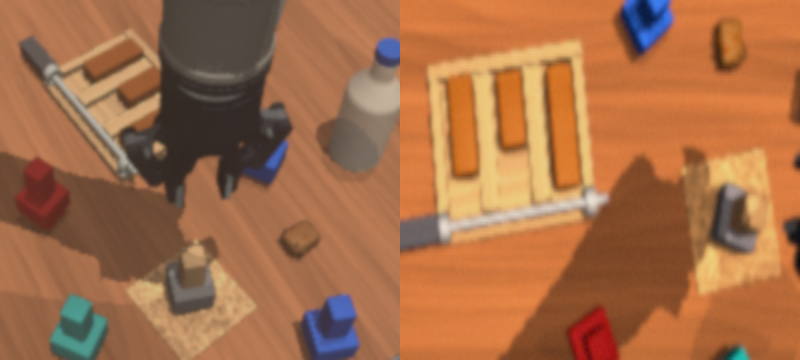

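The lapper stands upright on the mat, the slabs and pin are in the jig with the handle against the left eyelet, and the bottle is standing. Nothing touches the robot, so I'll hand it in.

```bash
python3 -c "
from bench import r
print(r.hand_in())"
```

```text
the job is handed in; nothing more can be done
None
```

I handed the job in at about 50 s of the 210 s allowed: all three slabs are pinned in the jig, each had one stroke (longest first, shortest last), and the block is upright on its mat; the hand-in returned no verdict, and on the long slab the force readings put the pad at about 7–8 mm of its 12 mm travel rather than 6 mm.

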